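Zero a tilt sensor, then hold it flush on the sloped test stage

ROBOT

A 6-joint arm with a two-finger parallel gripper is mounted at the origin on the work surface. World frame = base frame: x ahead of the robot, y to its left, z up, the work surface at z = 0. Lengths are in m, angles in degrees, forces in N, time in s.
With the tool pointing down it reaches from about 0.425 to 0.925 m from the base axis. Payload 12.5 kg.
Tool frame: the origin (TCP) lies at the very end of the fingers, on their centre line; the grasp point (between the pads) lies grasp_offset behind it (grasp_offset is the distance from the TCP to the grasp point, in m); x points along the fingers, y is the direction in which the jaws open and shut, and the axes are right-handed (so a half turn about x gives the same grasp; the last joint's range is limited). The gripper opens to 85 mm and grips with 20 to 120 N. Pads are 22 mm wide; open, the fingers measure 114 mm over their backs; the gripper's body (76 mm by 85 mm) begins 54 mm behind the grasp point. The pads swing forward as they close: fully open they stand 13 mm farther back than shut.
Start: joints at [70.268, 28.126, 89.318, -0, 62.55, -6.05], TCP at [0.148, 0.607, 0.231] pointing down, gripper open.
Joint ranges: [-177.58, 177.58], [-47.91, 125.51], [2.72, 160], [-65.01, 245.01], [3.68, 167.84], [-153.87, 153.87]. Speed limits (degrees/s): [127.2, 127.2, 159.86, 180, 180, 180].

INTERFACE

Orientations are given as [roll, pitch, yaw] about the fixed x, y, z axes, in that order (R = Rz(yaw) Ry(pitch) Rx(roll)).
In Python, from rig import get_obs, read_camera, finish_job, grasp_offset gives the robot as it stands.
- The arm moves only by the tool apply_moves, never from a script. Its argument "plan" is a list of rows, each an object of numbers: "wx", "wy", "wz": the turn, a rotation vector about the tool's x, y, z in rad; "tx", "ty", "tz": the shift along the tool's x, y, z in cm; "hand": the finger opening in cm, from 0 to 8.54. A call has 1 to 20 rows; each row is the pose to reach, as a shift and turn from the pose commanded when the call began, along the tool's axes at that moment; what a row does not reach only later rows make up. A row lasts 1/8 s, in which the tool goes at most 62.5 mm and 10.7 degrees, less where a joint would pass 70% of its speed; a pose out of reach is approached as far as the arm can. A call with a gripper value outside its range is refused whole. The fingers move at their own pace and stop on an object; "newtons" is the grip in N (left out, the last holds). Time passes only in rows, so rows that repeat a pose let the fingers close. It gives the time, the measured TCP pose, the force and the opening at its end, in the units of the state.
- get_obs(): the state, without advancing time (a new reading comes with each control period).
- read_camera(name): name is "scene" or "side" or "wrist"; returns a dict with "img" (384x512x3 uint8, red, green, blue), "fx", "fy", "cx", "cy" (pixels), "R" (3x3) and "t" (3): a world point X has camera coordinates R X + t. Camera axes: x right, y down, z forward; pixel columns grow to the right and rows downward; lengths in m; the calibration is good to about 2 mm. A picture is of the moment at which its call begins. There is no depth.
- finish_job(): hands the job in, once; it reports no verdict.
The state is a dict: "time_s": time; "joint_positions": joint angles; "joint_velocities": joint speeds; "joint_torque": joint torques, N m; "ee_pos": TCP position; "tool_rot": TCP orientation; "ft_force": force on the tool from outside, world axes, zero at the start; "torque": the same for the moment, N m; "opening": finger opening in m.
Only numpy, scipy, OpenCV 4.12 (cv2) and the standard library are available. Lean on these libraries where they do the work, as an engineer would, in place of code of your own. Each camera call takes 0.05 s, during which the arm holds its last target.

TASK

Check the tilt-sensor module with the red end: first press it flat on the level zeroing block for about a second, then lift it, turn it, tilt it to match the sloped test stage and press it flush on the sloped plate. Both times it sits centred and square inside the outline, its red end at the plate's red stripe, with the sprung plate pushed about half-way in and never driven to its stop. Finish while still gripping the module and holding it pressed on the slope, and leave the other two modules where they are.

Things in the scene. Friction and masses are not known exactly. Their poses are not given: they have to be found in the camera images.
- sensor_center (a point): centre (half-way up) of the tilt-sensor module to be tested: an aluminium box 64 mm long (x) x 36 mm wide (y) x 45 mm high (z), about 0.15 kg, standing on its base on the table, with a small black display on top and a red end cap; grip it across its 36 mm width. +x points to the red end, +z out of its top; the base is 22.5 mm below this point
- sensor_red (a point): middle of the red end of that module, 32 mm along +x from its centre
- slope_face (a point): centre of the top of the sloped test stage's sprung steel plate, 76 (x) x 56 x 8 mm, with a red stripe across one end and two black lines along it, 37 mm apart, as outline. The point moves with the plate; +x points to the striped end, +z out of the plate. Striped end uphill; the slope, 11 to 29 degrees, is set anew each time and then fixed. It gives 12 mm along its normal
- stage: fixed base of the sloped stage, origin under its centre, x level along the uphill direction: black, 130 x 112 x 12 mm, with two aluminium cheeks 72 mm tall, 86 mm apart inside; the plate's centre is about 86 to 89 mm above the table, above the cheeks
- slope_plate (a joint): how far the sloped plate is pressed in along its own normal, m: 0 untouched, 0.012 at the end stop, about 0.006 half-way. The spring takes about 0.7 N per mm (half-way about 4 to 5 N); the module's weight alone presses it in by less than 3 mm
- zero_face (a point): centre of the top of the level zeroing block's sprung steel plate, 76 (x) x 56 x 8 mm, with a red stripe across one end and two black lines along it, 37 mm apart, as outline. The point moves with the plate; +x points to the striped end, +z out of the plate. Level, 42 mm above the table, it gives 12 mm straight down over a black block 104 x 80 x 18 mm
- zero_plate (a joint): how far the level plate is pressed in along its own normal, m: 0 untouched, 0.012 at the end stop, about 0.006 half-way. The spring takes about 0.7 N per mm (half-way about 4 to 5 N); the module's weight alone presses it in by less than 3 mm
- spare_a_center (a point): centre (half-way up) of the other module with a blue end, same shape and size as the red-ended one; a bystander
- spare_b_center (a point): centre (half-way up) of the other module with a yellow end, same shape and size as the red-ended one; a bystander
Things that resemble listed ones, but are neither listed nor needed, are in the scene too. What is shaped like the part that bears sensor_center but green, orange or purple is not meant.

How it is judged (in metres and radians):
On the way:
1. the gripped module is pressed flat (3 degrees) on the zeroing plate, within 10 mm of centre both ways, square within 8.5 degrees, red end at the stripe, plate 3.5 to 9.5 mm in, for 0.4 s (angle between the z axis of sensor_center and the z axis of zero_face, either way round below 0.05 rad and angle between the x axis of sensor_center and the x axis of zero_face, either way round below 0.15 rad and x of sensor_red in the frame of zero_face above 0.015 m and x of sensor_center in the frame of zero_face between -0.01 and 0.01 m and y of sensor_center in the frame of zero_face between -0.01 and 0.01 m and z of sensor_center in the frame of zero_face between 0.019 and 0.026 m and value of joint zero_plate between 0.0035 and 0.0095 m and contact force between the fingers and sensor above 1 N), for 0.4 s.
At the end, for the whole second after the job is handed in: the red-ended module, still gripped and at rest, is flush on the sloped plate (3 degrees), within 10 mm of its centre both ways, square within 8.5 degrees, red end at the stripe, the plate 3.5 to 9.5 mm in; the zeroing plate free, the other modules within 20 mm of their places (angle between the z axis of sensor_center and the z axis of slope_face, either way round below 0.05 rad and angle between the x axis of sensor_center and the x axis of slope_face, either way round below 0.15 rad and x of sensor_red in the frame of slope_face above 0.015 m and x of sensor_center in the frame of slope_face between -0.01 and 0.01 m and y of sensor_center in the frame of slope_face between -0.01 and 0.01 m and z of sensor_center in the frame of slope_face between 0.019 and 0.026 m and value of joint slope_plate between 0.0035 and 0.0095 m and contact force between the fingers and sensor above 1 N and linear speed of sensor below 0.01 m/s and value of joint zero_plate below 0.002 m and distance of each of spare_a_center, spare_b_center from where it was at the start of the episode below 0.02 m); the arm keeps its last pose, push and grip.
It fails at once if a sprung plate is driven to its stop (value of joint any of zero_plate, slope_plate above 0.0115 m).
It fails at once if one of the other modules is moved more than 20 mm (distance of any of spare_a_center, spare_b_center from where it was at the start of the episode above 0.02 m).
It also fails if it takes over 54 s, if anything falls off the work surface, if the arm or the gripper's body presses on something with over 40 N, if the wrist force passes 120 N, or if a joint passes its speed limit or range.

## Working session

There is one attempt and no reset: what is moved stays moved. The work goes in short steps, Python scripts to look and compute and a tool call to move; the robot and the scene stay as the last step left them, time stands still between calls to the robot, and variables do not carry over. Pictures are saved under pics/ and viewed, and the job is handed in when it is done.

Besides the shell and the picture viewer there is one more tool, called after ">>>" as name(argument=value, ...) on one line, values as JSON. apply_moves: Moves the arm, as the interface text tells. Its arguments: {"type":"object","properties":{"plan":{"type":"array"},"newtons":{"type":"number"}},"required":["plan"]}

```bash
ls; mkdir -p pics; python3 - <<'E'
from rig import *
import cv2
print(get_obs(), grasp_offset)
for n in ["scene","side","wrist"]:
    c=read_camera(n); cv2.imwrite(f"pics/{n}0.png",c["img"][:,:,::-1])
    print(n,c["fx"],c["fy"],c["cx"],c["cy"],c["R"],c["t"])
E
```

```text
pics
{'time_s': 0.0, 'joint_positions': array([ 7.02665966e+01,  2.81643471e+01,  8.93490001e+01,  2.23088677e-04,
        6.25495234e+01, -6.04976668e+00]), 'joint_velocities': array([-0.04774973,  0.07959213, -0.01424823,  0.02618938, -0.08809581,
        0.09590772]), 'joint_torque': array([ 1.78758208e-03, -6.18462253e+01, -2.61591107e+01, -6.76345644e-05,
        4.09461383e-03, -3.87466059e-07]), 'ee_pos': array([0.14774677, 0.60706248, 0.23073234]), 'tool_rot': array([ -96.23007983,   89.93712908, -109.91381951]), 'ft_force': array([ 0.70489875, -0.28874146,  0.59757585]), 'torque': array([-0.00992639,  0.06913552, -0.01869383]), 'opening': 0.08573823288298782} 0.0187
scene 362.18576511299267 362.18576511299267 255.3442810858019 195.87453392733363 [[-0.06849093  0.99754548  0.01456017]
 [ 0.63404221  0.05479169 -0.77135488]
 [-0.77025935 -0.04359905 -0.63623868]] [ 0.03826958 -0.2960344   1.29083224]
side 354.40672308056287 354.40672308056287 259.73111134871544 187.90400353374423 [[-0.98339245 -0.18132501  0.0077798 ]
 [-0.13937315  0.72702612 -0.67231551]
 [ 0.1162515  -0.66223429 -0.74022384]] [0.59108526 0.15083647 0.70667825]
wrist 274.22581344801824 274.22581344801824 249.88718526891327 192.43322855751035 [[ 2.36252887e-01  9.71691537e-01 -3.59688807e-04]
 [ 9.25696244e-01 -2.24957220e-01  3.04106418e-01]
 [ 2.95416718e-01 -7.21789819e-02 -9.52637999e-01]] [-0.62388395 -0.03811063  0.38046657]
```

View pics/scene0.png

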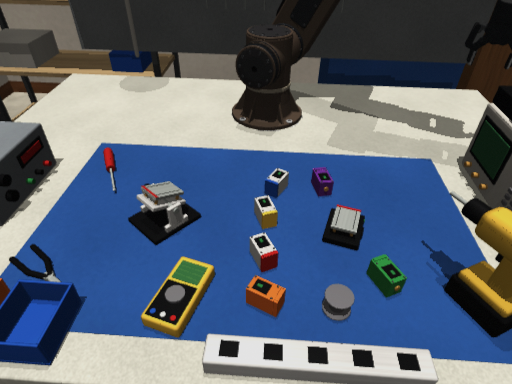

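View pics/side0.png

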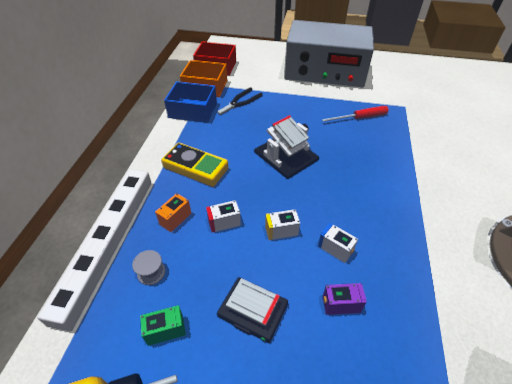

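View pics/wrist0.png

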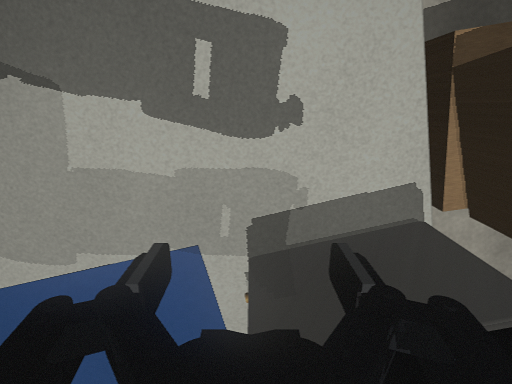

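The aluminium modules are red-ended at scene (263,250) / side (225,215), blue at (277,181) / (339,242) and yellow at (265,211) / (283,223). The green, orange and purple ones are decoys. I'll enlarge crops to confirm this and read off corners.

```bash
python3 - <<'E'
import cv2, numpy as np
s=cv2.imread("pics/scene0.png"); d=cv2.imread("pics/side0.png")
def crop(im,x,y,w,h,k): return cv2.resize(im[y:y+h,x:x+w],None,fx=k,fy=k,interpolation=cv2.INTER_CUBIC)
a=crop(s,240,225,50,50,8); b=crop(d,200,190,50,50,8)
cv2.imwrite("pics/c_mod.png",np.hstack([a,b]))
a=crop(s,120,170,90,75,4.4); b=crop(d,245,105,90,75,4.4)
a2=crop(s,310,190,90,75,4.4); b2=crop(d,210,270,90,75,4.4)
cv2.imwrite("pics/c_plates.png",cv2.resize(np.vstack([np.hstack([a,b]),np.hstack([a2,b2])]),(720,600)))
E
```

```text
(no output)
```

View pics/c_mod.png

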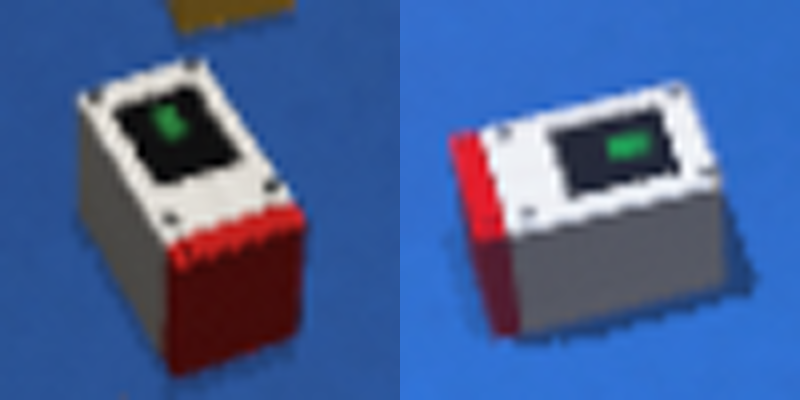

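View pics/c_plates.png

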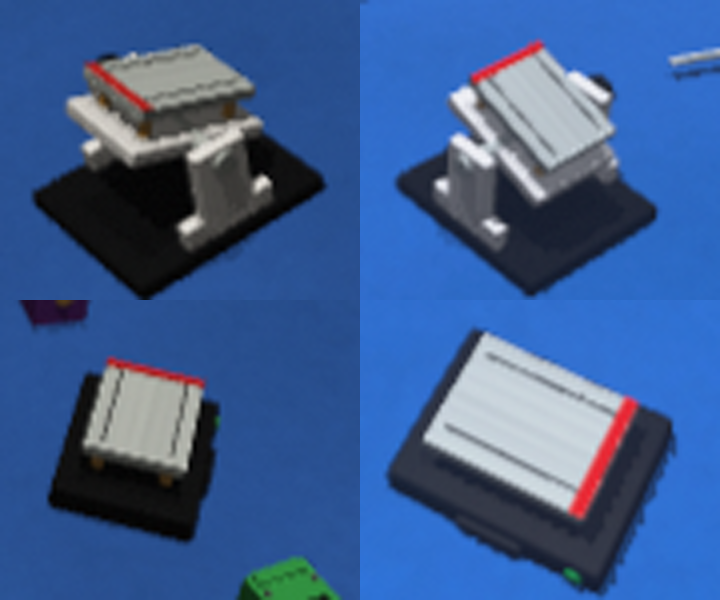

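The crop confirms the red-capped aluminium module. Next I triangulate the plate and module corners.

```bash
cat > h.py <<'E'
import numpy as np, cv2, pickle
def ray(c,p):
    d=np.array([(p[0]-c["cx"])/c["fx"],(p[1]-c["cy"])/c["fy"],1.0]); R=np.array(c["R"])
    return -R.T@np.array(c["t"]), R.T@d
def plane(c,p,z):
    o,d=ray(c,p); return o+d*(z-o[2])/d[2]
def tri(obs):
    A=np.zeros((3,3));b=np.zeros(3);rs=[ray(c,p) for c,p in obs]
    for o,d in rs:
        d=d/np.linalg.norm(d);M=np.eye(3)-np.outer(d,d);A+=M;b+=M@o
    X=np.linalg.solve(A,b)
    return X,[np.linalg.norm(np.cross(X-o,d/np.linalg.norm(d)))*1e3 for o,d in rs]
def proj(c,X):
    q=np.array(c["R"])@X+np.array(c["t"]); return np.array([c["fx"]*q[0]/q[2]+c["cx"],c["fy"]*q[1]/q[2]+c["cy"]])
def up(o,k,p): return ((p[0]+.5)/k-.5+o[0],(p[1]+.5)/k-.5+o[1])
def frame(P): # UL,UR at stripe end, LL, LR   (each pair: low end same side)
    P=np.array(P); x=(P[0]+P[1]-P[2]-P[3])/2; y=(P[1]+P[3]-P[0]-P[2])/2
    n=np.cross(x,y); n*=np.sign(n[2]); n/=np.linalg.norm(n)
    print("centre",P.mean(0).round(4),"len",np.linalg.norm(x).round(4),"wid",np.linalg.norm(y).round(4),
     "tilt",np.degrees(np.arccos(n[2])).round(2),"pitch x",np.degrees(np.arcsin(x[2]/np.linalg.norm(x))).round(2),
     "roll y",np.degrees(np.arcsin(y[2]/np.linalg.norm(y))).round(2),"yaw x",np.degrees(np.arctan2(x[1],x[0])).round(2),"yaw y",np.degrees(np.arctan2(y[1],y[0])).round(2))
E
python3 - <<'E'
from rig import read_camera
from h import *
s=read_camera("scene"); d=read_camera("side")
def go(name,so,do,k,prs):
    P=[]
    for a,b in prs:
        X,e=tri([(s,up(so,k,a)),(d,up(do,k,b))]); P.append(X); print(name,X.round(4),np.round(e,1))
    frame(P)
go("slope",(120,170),(245,105),4,[((87,64),(183,43)),((148,108),(113,80)),((200,44),(254,130)),((257,93),(195,168))])
# zero: stripe scene (107,59),(204,82); low end (83,147?) 
go("zero",(310,190),(210,270),4,[((107,59),(637-360,399-300)),((204,83),(583-360,518-300)),((82,145),(482-360,331-300)),((187,171),(424-360,440-300))])
go("mod",(240,225),(200,190),8,[((168,245),(475-400+25,240)),((303,210),(452-400,135)),((80,98),(722-400,188)),((205,60),(683-400,85))])
for nm,p,q in [("blue",(277,176),(341,237)),("yellow",(265,206),(284,218))]:
    print(nm,plane(s,p,.045).round(3),plane(d,q,.045).round(3))
E
```

```text
slope [ 0.5719 -0.2525  0.0974] [0.3 0.3]
slope [ 0.608  -0.2077  0.0984] [0.8 0.8]
slope [ 0.5215 -0.2049  0.076 ] [0.7 0.7]
slope [ 0.5534 -0.1663  0.0705] [2.2 2.2]
centre [ 0.5637 -0.2078  0.0856] len 0.0731 wid 0.0538 tilt 19.78 pitch x 19.69 roll y -2.45 yaw x -40.29 yaw y 50.8
zero [0.5332 0.1872 0.0421] [0. 0.]
zero [0.5474 0.2415 0.04  ] [0.1 0.1]
zero [0.606  0.1668 0.0408] [0.6 0.6]
zero [0.6197 0.2212 0.0397] [0.1 0.1]
centre [0.5766 0.2042 0.0406] len 0.0754 wid 0.0561 tilt 1.75 pitch x 0.62 roll y -1.62 yaw x 164.36 yaw y 75.63
mod [0.6931 0.027  0.0216] [9.9 9.9]
mod [0.7058 0.0475 0.0673] [6.2 6.2]
mod [ 0.6403 -0.0012  0.0196] [8.5 8.5]
mod [0.6536 0.0207 0.0654] [7.4 7.4]
centre [0.6732 0.0235 0.0435] len 0.0593 wid 0.0521 tilt 74.19 pitch x 1.86 roll y 61.43 yaw x 27.64 yaw y 58.44
blue [0.438 0.046 0.045] [0.431 0.049 0.045]
yellow [0.557 0.021 0.045] [0.547 0.023 0.045]
```

```bash
python3 - <<'E'
from rig import read_camera
from h import *
s=read_camera("scene"); d=read_camera("side")
P=[]
for a,b in [((168,245),(52,135)),((303,210),(100,240)),((80,98),(283,85)),((205,60),(322,188))]:
    A=up((240,225),8,a);B=up((200,190),8,b)
    X,e=tri([(s,A),(d,B)]); P.append(X); print(X.round(4),np.round(e,1))
frame(P)
E
```

```text
[0.7095 0.022  0.0469] [2.8 2.8]
[0.6899 0.0531 0.0434] [0.2 0.2]
[ 0.656  -0.0058  0.0436] [0.4 0.4]
[0.6384 0.0259 0.0429] [0.1 0.1]
centre [0.6734 0.0238 0.0442] len 0.0593 wid 0.0366 tilt 3.7 pitch x 1.88 roll y -3.27 yaw x 27.69 yaw y 120.59
```

```bash
cat > m.py <<'E'
import numpy as np
from scipy.spatial.transform import Rotation as Ro
from rig import get_obs
def Rcur(o=None):
    o=o or get_obs(); return Ro.from_euler('xyz',o["tool_rot"],degrees=True).as_matrix()
def Rtool(xm_yaw,pitch=0,roll=0,flip=True):
    """module frame with x at yaw, pitched up by pitch -> tool rot (tool x=-z_mod)"""
    M=(Ro.from_euler('z',xm_yaw,degrees=True)*Ro.from_euler('y',-pitch,degrees=True)*Ro.from_euler('x',roll,degrees=True)).as_matrix()
    s=-1 if flip else 1
    return np.stack([-M[:,2],s*M[:,1],s*M[:,0]],1)
def go(p,R):
    o=get_obs(); Rc=Rcur(o); d=Rc.T@(np.array(p)-o["ee_pos"])*100
    w=Ro.from_matrix(Rc.T@R).as_rotvec()
    print("shift cm",d.round(2),"turn rad",w.round(4),"q",o["joint_positions"].round(1),"p",o["ee_pos"].round(4),"t",o["time_s"])
E
python3 - <<'E'
from m import *
go([.673,.024,.2],Rtool(28.5))
E
```

```text
shift cm [  3.12 -44.25  64.83] turn rad [2.4054e+00 2.0000e-04 1.0000e-04] q [70.3 28.1 89.3  0.  62.6 -6. ] p [0.1478 0.6073 0.2312] t 0.35
```

>>> apply_moves(plan=[{"tx":3,"ty":-44.2,"tz":64.8,"wx":2.405,"hand":8.54},{"tx":3,"ty":-44.2,"tz":64.8,"wx":2.405,"hand":8.54},{"tx":3,"ty":-44.2,"tz":64.8,"wx":2.405,"hand":8.54},{"tx":3,"ty":-44.2,"tz":64.8,"wx":2.405,"hand":8.54},{"tx":3,"ty":-44.2,"tz":64.8,"wx":2.405,"hand":8.54},{"tx":3,"ty":-44.2,"tz":64.8,"wx":2.405,"hand":8.54},{"tx":3,"ty":-44.2,"tz":64.8,"wx":2.405,"hand":8.54},{"tx":3,"ty":-44.2,"tz":64.8,"wx":2.405,"hand":8.54},{"tx":3,"ty":-44.2,"tz":64.8,"wx":2.405,"hand":8.54},{"tx":3,"ty":-44.2,"tz":64.8,"wx":2.405,"hand":8.54},{"tx":3,"ty":-44.2,"tz":64.8,"wx":2.405,"hand":8.54},{"tx":3,"ty":-44.2,"tz":64.8,"wx":2.405,"hand":8.54},{"tx":3,"ty":-44.2,"tz":64.8,"wx":2.405,"hand":8.54},{"tx":3,"ty":-44.2,"tz":64.8,"wx":2.405,"hand":8.54},{"tx":3,"ty":-44.2,"tz":64.8,"wx":2.405,"hand":8.54},{"tx":3,"ty":-44.2,"tz":64.8,"wx":2.405,"hand":8.54},{"tx":3,"ty":-44.2,"tz":64.8,"wx":2.405,"hand":8.54},{"tx":3,"ty":-44.2,"tz":64.8,"wx":2.405,"hand":8.54}])

```text
validation failed for argument at $.pl...
```

```bash
python3 - <<'E'
from m import *
from rig import read_camera
import cv2,pickle
go([.673,.024,.2],Rtool(28.5))
c=read_camera("wrist"); cv2.imwrite("pics/w1.png",c["img"][:,:,::-1]); pickle.dump(c,open("w1.pkl","wb"))
o=get_obs(); cp=-np.array(c["R"]).T@c["t"]; print("cam in tool",Rcur(o).T@(cp-o["ee_pos"]), o["ft_force"])
E
```

```text
shift cm [  3.12 -44.25  64.83] turn rad [2.4054e+00 2.0000e-04 1.0000e-04] q [70.3 28.1 89.3  0.  62.6 -6. ] p [0.1478 0.6073 0.2312] t 0.35
cam in tool [-0.14297375 -0.00094266 -0.07954761] [-0.04850918 -0.55489127 -0.40492125]
```

View pics/w1.png

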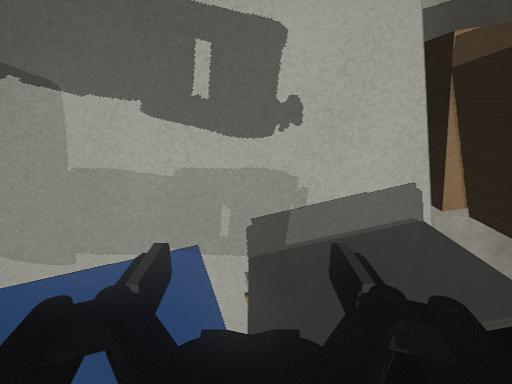

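>>> apply_moves(plan=[{"wx":0.1,"wy":0,"wz":0,"tx":0,"ty":0,"tz":5,"hand":8.54}])

```text
time_s: 0.52
ee_pos: [0.1948, 0.596, 0.2314]
tool_rot: [151.0, 90.0, 131.7]
ft_force: [0.2, -0.4, -0.6]
opening: 0.0856
```

```bash
python3 - <<'E'
from m import *
go([.673,.024,.2],Rtool(28.5))
E
```

```text
shift cm [  3.11 -38.17  64.04] turn rad [ 2.3072e+00 -4.0000e-04  3.0000e-04] q [65.9 28.3 89.   0.  62.7 -4.9] p [0.1948 0.596  0.2314] t 0.525
```

>>> apply_moves(plan=[{"wx":2.307,"wy":0,"wz":0,"tx":3.1,"ty":-38.2,"tz":64,"hand":8.54},{"wx":2.307,"wy":0,"wz":0,"tx":3.1,"ty":-38.2,"tz":64,"hand":8.54},{"wx":2.307,"wy":0,"wz":0,"tx":3.1,"ty":-38.2,"tz":64,"hand":8.54},{"wx":2.307,"wy":0,"wz":0,"tx":3.1,"ty":-38.2,"tz":64,"hand":8.54},{"wx":2.307,"wy":0,"wz":0,"tx":3.1,"ty":-38.2,"tz":64,"hand":8.54},{"wx":2.307,"wy":0,"wz":0,"tx":3.1,"ty":-38.2,"tz":64,"hand":8.54},{"wx":2.307,"wy":0,"wz":0,"tx":3.1,"ty":-38.2,"tz":64,"hand":8.54},{"wx":2.307,"wy":0,"wz":0,"tx":3.1,"ty":-38.2,"tz":64,"hand":8.54},{"wx":2.307,"wy":0,"wz":0,"tx":3.1,"ty":-38.2,"tz":64,"hand":8.54},{"wx":2.307,"wy":0,"wz":0,"tx":3.1,"ty":-38.2,"tz":64,"hand":8.54},{"wx":2.307,"wy":0,"wz":0,"tx":3.1,"ty":-38.2,"tz":64,"hand":8.54},{"wx":2.307,"wy":0,"wz":0,"tx":3.1,"ty":-38.2,"tz":64,"hand":8.54},{"wx":2.307,"wy":0,"wz":0,"tx":3.1,"ty":-38.2,"tz":64,"hand":8.54},{"wx":2.307,"wy":0,"wz":0,"tx":3.1,"ty":-38.2,"tz":64,"hand":8.54},{"wx":2.307,"wy":0,"wz":0,"tx":3.1,"ty":-38.2,"tz":64,"hand":8.54},{"wx":2.307,"wy":0,"wz":0,"tx":3.1,"ty":-38.2,"tz":64,"hand":8.54}])

```text
time_s: 2.52
ee_pos: [0.6729, 0.0232, 0.2007]
tool_rot: [155.8, 90.0, 4.3]
ft_force: [0.5, 0.2, -0.5]
opening: 0.0853
```

```bash
python3 - <<'E'
from m import *
from rig import read_camera
import cv2,pickle
go([.673,.024,.2],Rtool(28.5))
c=read_camera("wrist"); cv2.imwrite("pics/w1.png",c["img"][:,:,::-1]); pickle.dump(c,open("w1.pkl","wb"))
E
```

```text
shift cm [ 0.07 -0.07 -0.05] turn rad [ 0.0001 -0.0004 -0.0002] q [-3.6 33.7 83.9  0.  62.3 57.8] p [0.6729 0.0232 0.2007] t 2.525
```

View pics/w1.png

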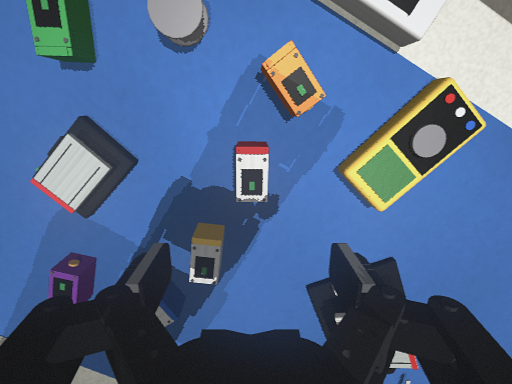

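The wrist view shows the red module at about (252,170), yellow at (206,253) and the zero plate at (72,173). I'll fit contours and cast rays.

```bash
python3 - <<'E'
import cv2,numpy as np
im=cv2.imread("pics/w1.png")
a=cv2.resize(im[135:210,225:280],None,fx=8,fy=8,interpolation=cv2.INTER_CUBIC)
b=cv2.resize(im[125:225,25:130],None,fx=5,fy=5,interpolation=cv2.INTER_CUBIC)
cv2.imwrite("pics/c2.png",a);cv2.imwrite("pics/c3.png",b)
E
```

```text
(no output)
```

View pics/c2.png

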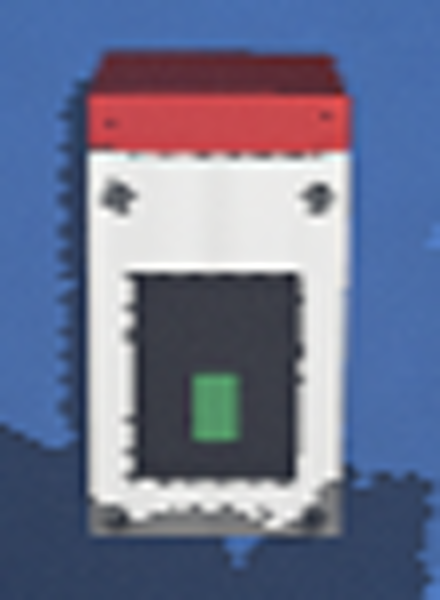

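View pics/c3.png

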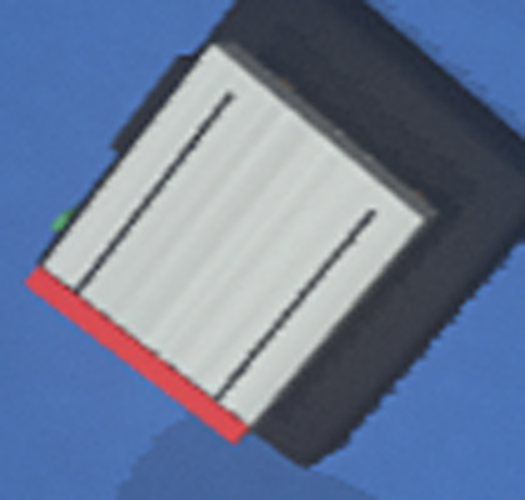

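```bash
python3 - <<'E'
import pickle
from h import *
c=pickle.load(open("w1.pkl","rb"))
m=[plane(c,up((225,135),8,p),.045) for p in [(87,95),(350,97),(88,533),(341,533)]]
frame(m)
z=[plane(c,up((25,125),5,p),.042) for p in [(26,278),(238,445),(215,42),(428,217)]]
frame(z)
E
```

```text
centre [0.6749 0.0227 0.045 ] len 0.0629 wid 0.0361 tilt 0.0 pitch x 0.0 roll y 0.0 yaw x 28.12 yaw y -61.68
centre [0.576  0.2032 0.042 ] len 0.0762 wid 0.0565 tilt 0.0 pitch x 0.0 roll y 0.0 yaw x 163.67 yaw y -106.21
```

```bash
python3 - <<'E'
from m import *
go([.675,.023,.007],Rtool(28.2))
E
```

```text
shift cm [19.36  0.11 -0.18] turn rad [ 0.0051 -0.0003 -0.0001] q [-3.7 33.7 83.9  0.  62.3 57.9] p [0.6729 0.0231 0.2006] t 2.575
```

>>> apply_moves(plan=[{"wx":0.005,"wy":0,"wz":0,"tx":4,"ty":0.1,"tz":-0.2,"hand":8.54},{"wx":0.005,"wy":0,"wz":0,"tx":8,"ty":0.1,"tz":-0.2,"hand":8.54},{"wx":0.005,"wy":0,"wz":0,"tx":12,"ty":0.1,"tz":-0.2,"hand":8.54},{"wx":0.005,"wy":0,"wz":0,"tx":15.5,"ty":0.1,"tz":-0.2,"hand":8.54},{"wx":0.005,"wy":0,"wz":0,"tx":17.5,"ty":0.1,"tz":-0.2,"hand":8.54},{"wx":0.005,"wy":0,"wz":0,"tx":18.7,"ty":0.1,"tz":-0.2,"hand":8.54},{"wx":0.005,"wy":0,"wz":0,"tx":19.3,"ty":0.1,"tz":-0.2,"hand":8.54},{"wx":0.005,"wy":0,"wz":0,"tx":19.3,"ty":0.1,"tz":-0.2,"hand":8.54},{"wx":0.005,"wy":0,"wz":0,"tx":19.3,"ty":0.1,"tz":-0.2,"hand":3.2},{"wx":0.005,"wy":0,"wz":0,"tx":19.3,"ty":0.1,"tz":-0.2,"hand":3.2},{"wx":0.005,"wy":0,"wz":0,"tx":19.3,"ty":0.1,"tz":-0.2,"hand":3.2},{"wx":0.005,"wy":0,"wz":0,"tx":19.3,"ty":0.1,"tz":-0.2,"hand":3.2},{"wx":0.005,"wy":0,"wz":0,"tx":19.3,"ty":0.1,"tz":-0.2,"hand":3.2},{"wx":0.005,"wy":0,"wz":0,"tx":19.3,"ty":0.1,"tz":-0.2,"hand":3.2},{"wx":0.005,"wy":0,"wz":0,"tx":19.3,"ty":0.1,"tz":-0.2,"hand":3.2}], newtons=50)

```text
time_s: 4.45
ee_pos: [0.6756, 0.0225, 0.0078]
tool_rot: [152.5, 89.9, 0.7]
ft_force: [-0.8, -0.9, 6.3]
opening: 0.0353
```

```bash
python3 - <<'E'
from m import *
from rig import read_camera
import cv2
go([.675,.023,.16],Rtool(28.2))
c=read_camera("wrist"); cv2.imwrite("pics/w2.png",c["img"][:,:,::-1])
E
```

```text
shift cm [-15.22  -0.07   0.02] turn rad [-0.0014 -0.0008 -0.0004] q [-3.7 47.  90.9  0.  42.  58.2] p [0.6756 0.0225 0.0078] t 4.45
```

View pics/w2.png

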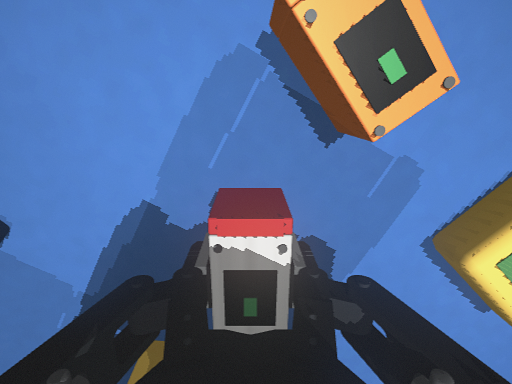

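>>> apply_moves(plan=[{"wx":0,"wy":0,"wz":0,"tx":-1,"ty":0,"tz":0,"hand":3.2},{"wx":0,"wy":0,"wz":0,"tx":-4,"ty":0,"tz":0,"hand":3.2},{"wx":0,"wy":0,"wz":0,"tx":-8,"ty":0,"tz":0,"hand":3.2},{"wx":0,"wy":0,"wz":0,"tx":-12,"ty":0,"tz":0,"hand":3.2},{"wx":0,"wy":0,"wz":0,"tx":-15,"ty":0,"tz":0,"hand":3.2},{"wx":0,"wy":0,"wz":0,"tx":-15,"ty":0,"tz":0,"hand":3.2}])

```text
time_s: 5.25
ee_pos: [0.676, 0.0226, 0.1598]
tool_rot: [149.6, 89.8, -2.2]
ft_force: [-0.3, 0.7, -1.9]
opening: 0.0353
```

```bash
python3 - <<'E'
from m import *
from rig import read_camera
import cv2
go([.5763,.2037,.1],Rtool(163.8)); print(get_obs()["ft_force"],get_obs()["opening"])
c=read_camera("wrist"); cv2.imwrite("pics/w3.png",c["img"][:,:,::-1])
c=read_camera("side"); cv2.imwrite("pics/s3.png",cv2.resize(c["img"][100:300,120:370,::-1],None,fx=3,fy=3))
E
```

```text
shift cm [  5.94 -20.69   0.28] turn rad [-2.368e+00  7.000e-04 -5.100e-03] q [-3.7 36.2 85.9  0.  57.7 58.2] p [0.676  0.0226 0.1598] t 5.25
[-0.32754531  0.67634934 -1.89437347] 0.035304763767894515
```

View pics/w3.png

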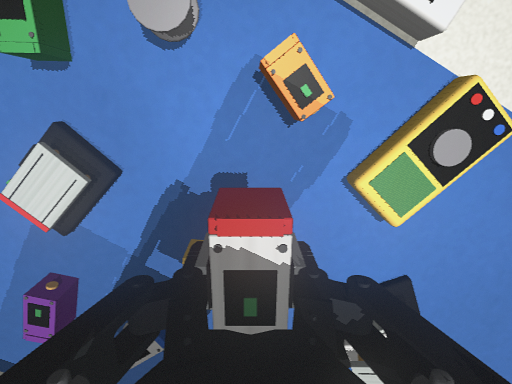

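View pics/s3.png

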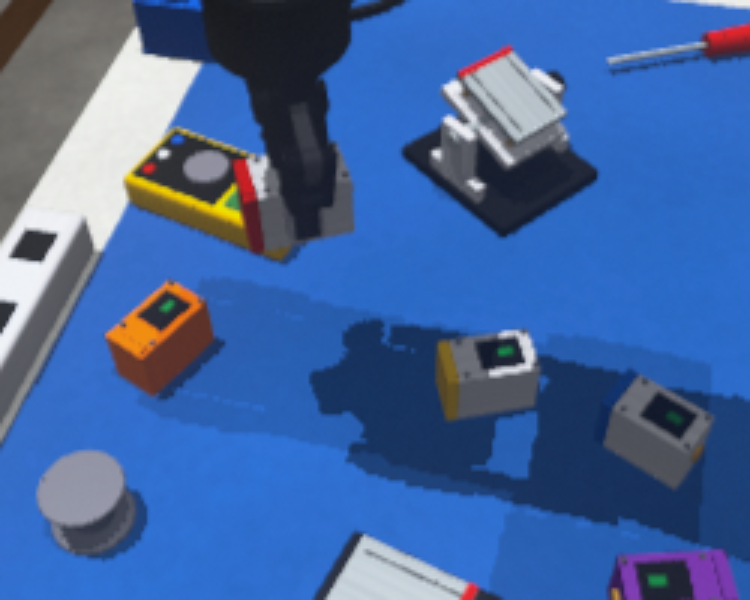

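>>> apply_moves(plan=[{"wx":-0.18,"wy":0,"wz":0,"tx":0,"ty":-2,"tz":0,"hand":3.2},{"wx":-0.36,"wy":0,"wz":0,"tx":0,"ty":-4,"tz":0,"hand":3.2},{"wx":-0.54,"wy":0,"wz":0,"tx":0,"ty":-6,"tz":0,"hand":3.2},{"wx":-0.72,"wy":0,"wz":0,"tx":0,"ty":-8,"tz":0,"hand":3.2},{"wx":-0.9,"wy":0,"wz":0,"tx":0,"ty":-10,"tz":0,"hand":3.2},{"wx":-1.08,"wy":0,"wz":0,"tx":0,"ty":-12,"tz":0,"hand":3.2},{"wx":-1.26,"wy":0,"wz":0,"tx":0,"ty":-14,"tz":0,"hand":3.2},{"wx":-1.44,"wy":0,"wz":0,"tx":0,"ty":-16,"tz":0,"hand":3.2},{"wx":-1.62,"wy":0,"wz":0,"tx":0,"ty":-18,"tz":0,"hand":3.2},{"wx":-1.8,"wy":0,"wz":0,"tx":0,"ty":-20,"tz":0,"hand":3.2},{"wx":-1.98,"wy":0,"wz":0,"tx":1,"ty":-20.7,"tz":0.3,"hand":3.2},{"wx":-2.16,"wy":0,"wz":0,"tx":2,"ty":-20.7,"tz":0.3,"hand":3.2},{"wx":-2.34,"wy":0,"wz":0,"tx":4,"ty":-20.7,"tz":0.3,"hand":3.2},{"wx":-2.368,"wy":0,"wz":-0.005,"tx":6,"ty":-20.7,"tz":0.3,"hand":3.2},{"wx":-2.368,"wy":0,"wz":-0.005,"tx":6,"ty":-20.7,"tz":0.3,"hand":3.2}])

```text
time_s: 7.22
ee_pos: [0.5741, 0.2034, 0.0949]
tool_rot: [-154.5, 89.5, -170.9]
ft_force: [-0.4, 0.5, -1.6]
opening: 0.0357
```

```bash
python3 - <<'E'
from m import *
from rig import read_camera
import cv2
go([.5763,.2037,.052],Rtool(163.8)); print(get_obs()["ft_force"],get_obs()["opening"])
c=read_camera("wrist"); a=c["img"][:,:,::-1]
cv2.imwrite("pics/w4.png",a)
c=read_camera("side"); cv2.imwrite("pics/s4.png",cv2.resize(c["img"][190:384,150:400,::-1],None,fx=3,fy=3))
E
```

```text
shift cm [4.29 0.11 0.24] turn rad [-0.0033 -0.0075  0.0035] q [ 13.3  36.2  98.6   0.   45.7 -60.4] p [0.5741 0.2034 0.0949] t 7.225
[-0.42027345  0.45700805 -1.62201313] 0.03567300149528626
```

View pics/w4.png

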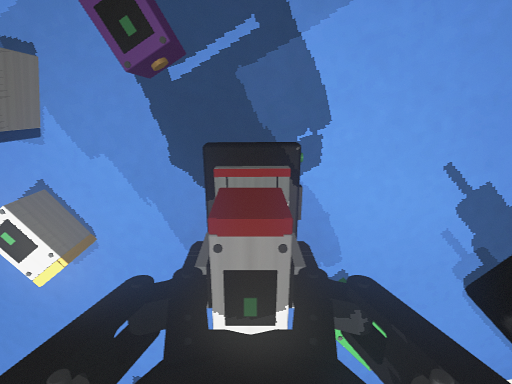

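View pics/s4.png

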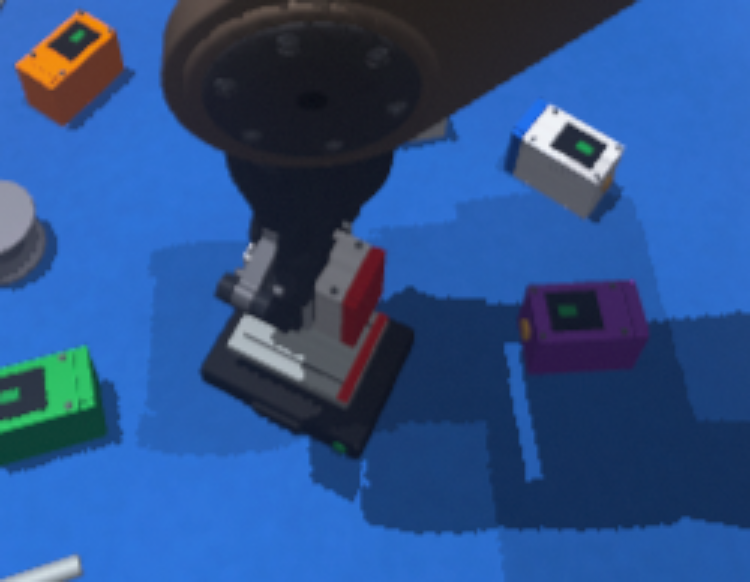

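```bash
python3 - <<'E'
from m import *
go([.5763,.2037,.052],Rtool(163.8)); o=get_obs(); print(o["ft_force"],o["joint_velocities"].round(2))
E
```

```text
shift cm [4.5  0.05 0.14] turn rad [-0.0027 -0.0043  0.0018] q [ 13.3  36.   98.5   0.   45.7 -60.4] p [0.5751 0.2036 0.097 ] t 7.325
[ 0.26336668  0.81234279 -1.74753119] [-0.15 -1.01 -0.46 -0.1   0.1  -0.55]
```

>>> apply_moves(plan=[{"wx":0,"wy":0,"wz":0,"tx":1,"ty":0,"tz":0,"hand":3.2},{"wx":0,"wy":0,"wz":0,"tx":2,"ty":0,"tz":0,"hand":3.2},{"wx":0,"wy":0,"wz":0,"tx":3,"ty":0,"tz":0,"hand":3.2},{"wx":0,"wy":0,"wz":0,"tx":3.8,"ty":0,"tz":0,"hand":3.2},{"wx":0,"wy":0,"wz":0,"tx":4.3,"ty":0,"tz":0,"hand":3.2},{"wx":0,"wy":0,"wz":0,"tx":4.5,"ty":0,"tz":0,"hand":3.2},{"wx":0,"wy":0,"wz":0,"tx":4.5,"ty":0,"tz":0,"hand":3.2},{"wx":0,"wy":0,"wz":0,"tx":4.5,"ty":0,"tz":0,"hand":3.2}])

```text
time_s: 8.32
ee_pos: [0.5751, 0.2038, 0.0526]
tool_rot: [-160.4, 89.8, -176.6]
ft_force: [-0.7, 0.7, -0.9]
opening: 0.0357
```

```bash
python3 - <<'E'
from m import *
from rig import read_camera
import cv2
c=read_camera("wrist"); a=c["img"][:,:,::-1]
cv2.imwrite("pics/w5.png",a)
go([.5763,.2037,.044],Rtool(163.8)); print(get_obs()["ft_force"],get_obs()["opening"])
E
```

```text
shift cm [0.86 0.03 0.12] turn rad [-0.0001 -0.0032  0.0011] q [ 13.3  39.6 100.    0.1  40.6 -60.5] p [0.5751 0.2037 0.0526] t 8.375
[-0.30423631  1.24739689 -0.92639893] 0.03525593743451664
```

View pics/w5.png

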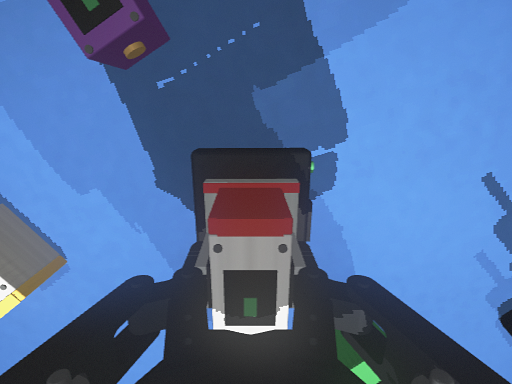

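>>> apply_moves(plan=[{"wx":0,"wy":-0.003,"wz":0,"tx":0.2,"ty":0,"tz":0.1,"hand":3.2},{"wx":0,"wy":-0.003,"wz":0,"tx":0.4,"ty":0,"tz":0.1,"hand":3.2},{"wx":0,"wy":-0.003,"wz":0,"tx":0.6,"ty":0,"tz":0.1,"hand":3.2},{"wx":0,"wy":-0.003,"wz":0,"tx":0.8,"ty":0,"tz":0.1,"hand":3.2},{"wx":0,"wy":-0.003,"wz":0,"tx":0.8,"ty":0,"tz":0.1,"hand":3.2},{"wx":0,"wy":-0.003,"wz":0,"tx":0.8,"ty":0,"tz":0.1,"hand":3.2},{"wx":0,"wy":-0.003,"wz":0,"tx":0.8,"ty":0,"tz":0.1,"hand":3.2}])

```text
time_s: 9.25
ee_pos: [0.576, 0.2034, 0.0445]
tool_rot: [-99.5, 89.9, -115.7]
ft_force: [0.2, -1.3, 1.7]
opening: 0.0353
```

```bash
python3 - <<'E'
from m import *
from rig import read_camera
import cv2
c=read_camera("wrist"); a=c["img"][:,:,::-1]
c=read_camera("side"); b=c["img"][:,:,::-1]
cv2.imwrite("pics/w6.png",np.hstack([cv2.resize(a[140:290,180:330],(480,480)),cv2.resize(b[270:350,210:290],(320,320))]) if 0 else cv2.resize(a[140:290,180:330],(600,600)))
cv2.imwrite("pics/s6.png",cv2.resize(b[250:350,210:310],(600,600)))
go([.5763,.2037,.044],Rtool(163.8)); print(get_obs()["ft_force"],get_obs()["opening"])
E
```

```text
shift cm [0.04 0.03 0.02] turn rad [-0.0001 -0.0002  0.0012] q [ 1.330e+01  4.030e+01  1.002e+02 -1.000e-01  3.950e+01 -6.050e+01] p [0.576  0.2034 0.0444] t 9.35
[ 1.3794586  -0.66479997  1.1492919 ] 0.035578105529331536
```

View pics/w6.png

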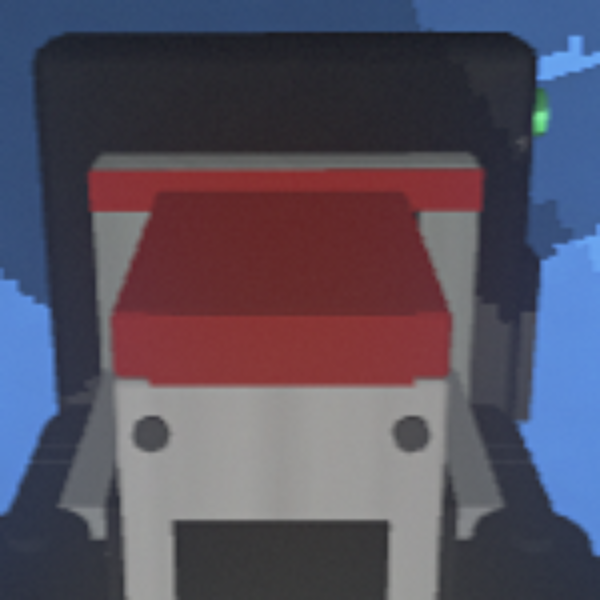

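View pics/s6.png

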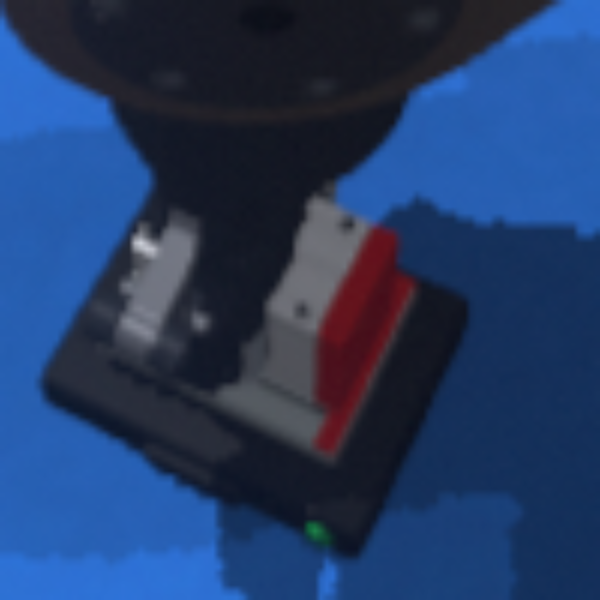

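>>> apply_moves(plan=[{"wx":0,"wy":0,"wz":0,"tx":0.12,"ty":0,"tz":0,"hand":3.2},{"wx":0,"wy":0,"wz":0,"tx":0.12,"ty":0,"tz":0,"hand":3.2},{"wx":0,"wy":0,"wz":0,"tx":0.12,"ty":0,"tz":0,"hand":3.2},{"wx":0,"wy":0,"wz":0,"tx":0.12,"ty":0,"tz":0,"hand":3.2},{"wx":0,"wy":0,"wz":0,"tx":0.12,"ty":0,"tz":0,"hand":3.2},{"wx":0,"wy":0,"wz":0,"tx":0.12,"ty":0,"tz":0,"hand":3.2},{"wx":0,"wy":0,"wz":0,"tx":0.12,"ty":0,"tz":0,"hand":3.2},{"wx":0,"wy":0,"wz":0,"tx":0.12,"ty":0,"tz":0,"hand":3.2}])

```text
time_s: 10.35
ee_pos: [0.576, 0.2034, 0.0432]
tool_rot: [-105.4, 89.9, -121.6]
ft_force: [3.0, -1.8, 3.5]
opening: 0.0355
```

```bash
python3 - <<'E'
from m import *
from h import *
from rig import read_camera
F=[]
for i in range(5):
    c=read_camera("wrist"); F.append(get_obs()["ft_force"])
print(np.mean(F,0),np.std(F,0))
im=c["img"]; cv2.imwrite("pics/w7.png",cv2.resize(im[165:265,195:310,::-1],(690,600),interpolation=cv2.INTER_CUBIC))
go([.5763,.2037,.044],Rtool(163.8)); pickle.dump(c,open("w7.pkl","wb"))
E
```

```text
[ 3.12215621 -0.31978075  3.07991994] [0.40033265 0.73161734 0.47037688]
shift cm [-0.08  0.04  0.03] turn rad [-0.0001 -0.0004  0.0012] q [ 1.330e+01  4.040e+01  1.003e+02 -1.000e-01  3.940e+01 -6.050e+01] p [0.5759 0.2034 0.0432] t 10.6
```

View pics/w7.png

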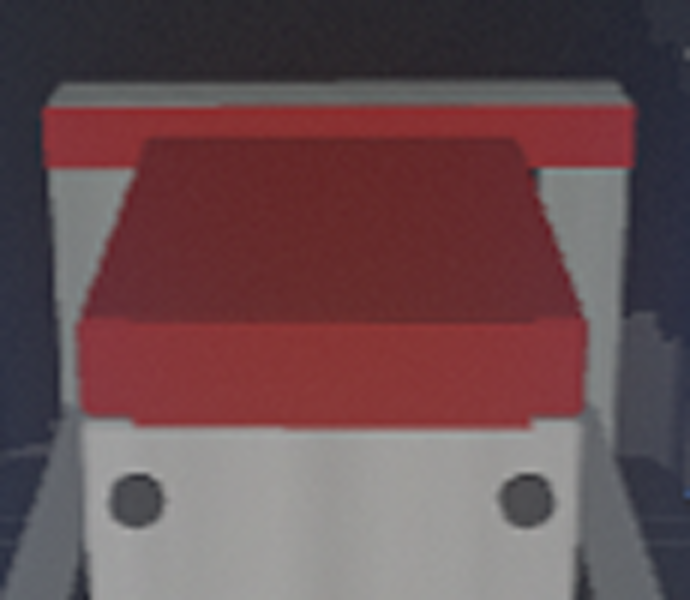

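```bash
python3 - <<'E'
from h import *
c=pickle.load(open("w7.pkl","rb"))
f=lambda p,z: plane(c,up((195,165),6,p),z)
z=.0354
a,b=f((44,105),z),f((635,105),z); m,n=f((145,138),z),f((522,138),z); t,u=f((79,322),z+.045),f((586,322),z+.045)
print(np.linalg.norm(a-b),np.linalg.norm(m-n),np.linalg.norm(t-u))
y=(b-a)/np.linalg.norm(b-a); 
x=np.array([np.cos(np.radians(163.8)),np.sin(np.radians(163.8)),0])
for P in [(a,b),(m,n),(t,u)]: print("x mid",((P[0]+P[1])/2)@x,"y mid",((P[0]+P[1])/2)@y)
E
```

```text
0.056169351069242666 0.03605854272673604 0.035270660988667865
x mid -0.45872942184077453 y mid 0.35565115744188464
x mid -0.4620031067762242 y mid 0.35508341241459707
x mid -0.46188843415784825 y mid 0.35500055619108795
```

>>> apply_moves(plan=[{"wx":0,"wy":0,"wz":0,"tx":-0.5,"ty":0,"tz":0,"hand":3.2},{"wx":0,"wy":0,"wz":0,"tx":-2,"ty":0,"tz":0,"hand":3.2},{"wx":0,"wy":0,"wz":0,"tx":-5,"ty":0,"tz":0,"hand":3.2},{"wx":0,"wy":0,"wz":0,"tx":-9,"ty":0,"tz":0,"hand":3.2},{"wx":0,"wy":0,"wz":0,"tx":-13,"ty":0,"tz":0,"hand":3.2},{"wx":0.18,"wy":0,"wz":0,"tx":-17,"ty":0,"tz":0,"hand":3.2},{"wx":0.36,"wy":0,"wz":0,"tx":-18,"ty":0,"tz":0,"hand":3.2},{"wx":0.54,"wy":0,"wz":0,"tx":-18,"ty":0,"tz":0,"hand":3.2},{"wx":0.72,"wy":0,"wz":0,"tx":-18,"ty":0,"tz":0,"hand":3.2},{"wx":0.9,"wy":0,"wz":0,"tx":-18,"ty":0,"tz":0,"hand":3.2},{"wx":1.08,"wy":0,"wz":0,"tx":-18,"ty":0,"tz":0,"hand":3.2},{"wx":1.26,"wy":0,"wz":0,"tx":-18,"ty":0,"tz":0,"hand":3.2},{"wx":1.44,"wy":0,"wz":0,"tx":-18,"ty":0,"tz":0,"hand":3.2},{"wx":1.57,"wy":0,"wz":0,"tx":-18,"ty":0,"tz":0,"hand":3.2}])

```text
time_s: 12.35
ee_pos: [0.5752, 0.2035, 0.2236]
tool_rot: [-43.2, 89.8, -149.6]
ft_force: [-0.5, -0.2, -1.2]
opening: 0.0357
```

```bash
python3 - <<'E'
from m import *
go([.487,-.143,.22],Rtool(-40.3)); o=get_obs(); print(o["ft_force"],o["opening"])
E
```

```text
shift cm [ 0.43  1.35 35.73] turn rad [ 1.9873e+00  3.2000e-03 -8.0000e-04] q [13.3 27.4 91.9 -0.1 60.8 29.8] p [0.5752 0.2035 0.2236] t 12.35
[-0.45826541 -0.17706678 -1.24103892] 0.03568016954904105
```

>>> apply_moves(plan=[{"wx":0.18,"wy":0,"wz":0,"tx":0,"ty":0,"tz":2,"hand":3.2},{"wx":0.36,"wy":0,"wz":0,"tx":0,"ty":0,"tz":5,"hand":3.2},{"wx":0.54,"wy":0,"wz":0,"tx":0,"ty":0,"tz":9,"hand":3.2},{"wx":0.72,"wy":0,"wz":0,"tx":0,"ty":0.5,"tz":13,"hand":3.2},{"wx":0.9,"wy":0,"wz":0,"tx":0,"ty":0.5,"tz":17,"hand":3.2},{"wx":1.08,"wy":0,"wz":0,"tx":0,"ty":0.5,"tz":21,"hand":3.2},{"wx":1.26,"wy":0,"wz":0,"tx":0,"ty":1,"tz":25,"hand":3.2},{"wx":1.44,"wy":0,"wz":0,"tx":0,"ty":1,"tz":29,"hand":3.2},{"wx":1.62,"wy":0,"wz":0,"tx":0.4,"ty":1.3,"tz":32,"hand":3.2},{"wx":1.8,"wy":0,"wz":0,"tx":0.4,"ty":1.3,"tz":34.5,"hand":3.2},{"wx":1.95,"wy":0,"wz":0,"tx":0.4,"ty":1.3,"tz":35.5,"hand":3.2},{"wx":1.987,"wy":0.003,"wz":0,"tx":0.4,"ty":1.3,"tz":35.7,"hand":3.2},{"wx":1.987,"wy":0.003,"wz":0,"tx":0.4,"ty":1.3,"tz":35.7,"hand":3.2},{"wx":1.987,"wy":0.003,"wz":0,"tx":0.4,"ty":1.3,"tz":35.7,"hand":3.2},{"wx":1.987,"wy":0.003,"wz":0,"tx":0.4,"ty":1.3,"tz":35.7,"hand":3.2}])

```text
time_s: 14.22
ee_pos: [0.4892, -0.1425, 0.2196]
tool_rot: [-154.4, 89.9, -14.3]
ft_force: [0.5, -0.3, -1.5]
opening: 0.0355
```

```bash
python3 - <<'E'
from m import *
from h import *
from rig import read_camera
c=read_camera("wrist"); pickle.dump(c,open("w8.pkl","wb")); cv2.imwrite("pics/w8.png",c["img"][:,:,::-1])
go([.487,-.143,.22],Rtool(-40.3))
E
```

```text
shift cm [-0.04  0.18  0.14] turn rad [ 0.0065 -0.0012  0.0006] q [-23.7  19.6 106.2   0.   54.2 106.2] p [ 0.4892 -0.1426  0.2196] t 14.275
```

View pics/w8.png

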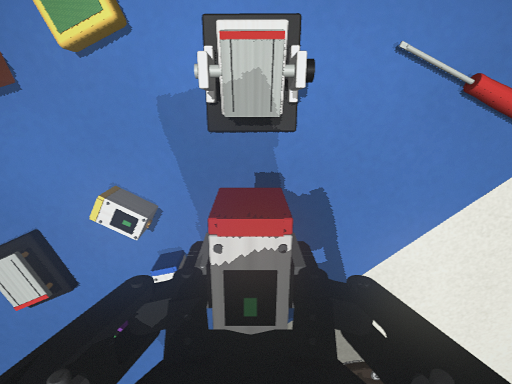

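>>> apply_moves(plan=[{"wx":0,"wy":0,"wz":0,"tx":0,"ty":0,"tz":-2,"hand":3.2},{"wx":0,"wy":0,"wz":0,"tx":0,"ty":0,"tz":-4,"hand":3.2},{"wx":0,"wy":0,"wz":0,"tx":0,"ty":0,"tz":-5,"hand":3.2},{"wx":0,"wy":0,"wz":0,"tx":0,"ty":0,"tz":-5,"hand":3.2},{"wx":0,"wy":0,"wz":0,"tx":0,"ty":0,"tz":-5,"hand":3.2}])

```text
time_s: 14.9
ee_pos: [0.527, -0.1746, 0.2196]
tool_rot: [-146.6, 89.9, -6.6]
ft_force: [-1.2, 0.2, -1.6]
opening: 0.0354
```

```bash
python3 - <<'E'
from m import *
from h import *
from rig import read_camera
c=read_camera("wrist"); pickle.dump(c,open("w9.pkl","wb")); cv2.imwrite("pics/w9.png",c["img"][:,:,::-1])
a=cv2.imread("pics/w8.png")[5:140,195:325]; b=c["img"][:,:,::-1][50:190,185:325]
cv2.imwrite("pics/c8.png",cv2.resize(a,None,fx=4.4,fy=4.4,interpolation=cv2.INTER_CUBIC))
cv2.imwrite("pics/c9.png",cv2.resize(b,None,fx=4,fy=4,interpolation=cv2.INTER_CUBIC))
E
```

```text
(no output)
```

View pics/c8.png

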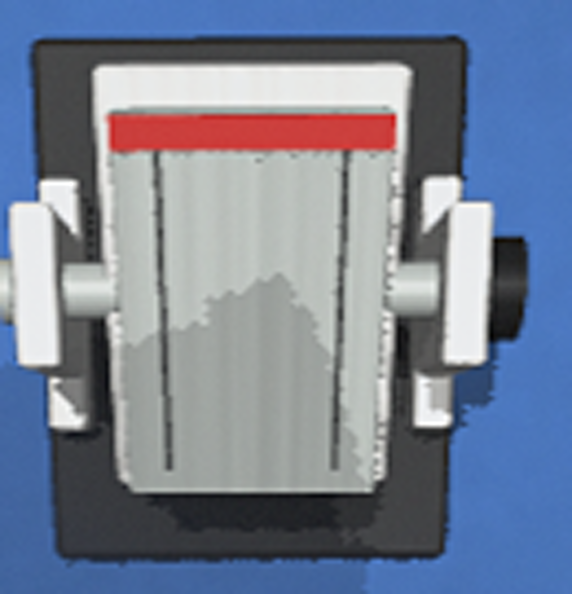

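View pics/c9.png

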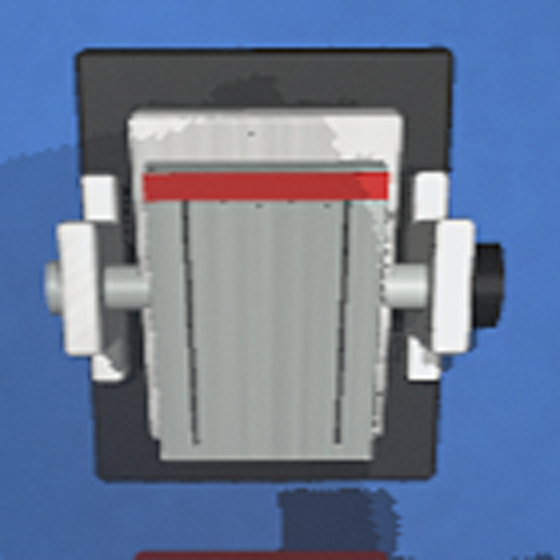

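```bash
cat > sl.py <<'E'
from rig import read_camera
from h import *
c8=pickle.load(open("w8.pkl","rb"));c9=pickle.load(open("w9.pkl","rb"));s=read_camera("scene");d=read_camera("side")
p8=[up((195,5),4.4,p) for p in [(109,114),(397,114),(132,493),(373,493)]]
p9=[up((185,50),4,p) for p in [(144,173),(388,172),(161,459),(371,459)]]
# scene/side order: left(=+y side of plate x)...
sc=[up((120,170),4,p) for p in [(148,108),(87,64),(257,93),(200,44)]]
sd=[up((245,105),4,p) for p in [(113,80),(183,43),(195,168),(254,130)]]
from scipy.optimize import least_squares
from scipy.spatial.transform import Rotation as Ro
L=np.array([[.038,.028,0],[.038,-.028,0],[-.038,.028,0],[-.038,-.028,0]])
def world(v):
    R=Ro.from_euler('ZYX',[v[3],-v[4],v[5]],degrees=True); return R.apply(L)+v[:3]
def fit(views,lab):
    def f(v):
        W=world(v); return np.concatenate([w*(proj(c,X)-np.array(p)) for c,ps,w in views for X,p in zip(W,ps)])
    r=least_squares(f,[.563,-.207,.087,-40,20,0]); print(lab,r.x.round(4),"rms",np.sqrt(np.mean(r.fun**2)).round(2))
for lab,v in [("c8+c9",[(c8,p8,1),(c9,p9,1)]),("c8",[(c8,p8,1)]),("c9",[(c9,p9,1)]),("sc+sd",[(s,sc,1),(d,sd,1)]),("all",[(c8,p8,1),(c9,p9,1),(s,sc,1),(d,sd,1)])]: fit(v,lab)
P=[tri(list(zip([c8,c9],ps)))[0] for ps in zip(p8,p9)]; frame(P)
P=[tri(list(zip([s,d],ps)))[0] for ps in zip(sc,sd)]; frame(P)
P=[tri(list(zip([s,d,c8,c9],ps)))[0] for ps in zip(sc,sd,p8,p9)]; frame(P)
E
python3 sl.py
```

```text
c8+c9 [  0.5648  -0.2099   0.0854 -39.7646  19.4345  -0.3142] rms 0.22
c8 [  0.5649  -0.2101   0.0849 -39.7387  18.4984  -0.5639] rms 0.05
c9 [  0.5648  -0.2097   0.0838 -39.8018  18.9604  -0.1554] rms 0.18
sc+sd [  0.5636  -0.2079   0.0855 -38.9229  20.6094  -0.831 ] rms 0.67
all [  0.5647  -0.2097   0.0852 -39.6879  19.7888  -0.5635] rms 0.66
centre [ 0.5647 -0.2098  0.0863] len 0.0765 wid 0.0557 tilt 20.99 pitch x 20.99 roll y -0.17 yaw x -39.8 yaw y -129.8
centre [ 0.5637 -0.2078  0.0856] len 0.0731 wid 0.0538 tilt 19.78 pitch x 19.69 roll y 2.45 yaw x -40.29 yaw y -129.2
centre [ 0.5643 -0.2091  0.0853] len 0.0747 wid 0.0553 tilt 19.53 pitch x 19.5 roll y 1.38 yaw x -39.96 yaw y -129.49
```

```bash
cat > tg.py <<'E'
from m import *
import sys
def target(depth,C=(.5647,-.2098,.0862),yaw=-39.8,pitch=19.8,roll=0,dx=0,dy=0):
    R=Rtool(yaw,pitch,roll); n=-R[:,0]; x=-R[:,2]; y=-R[:,1]
    return np.array(C)+n*(.0078-depth)+x*dx+y*dy, R
E
python3 - <<'E'
from tg import *
go(*target(-.04))
E
```

```text
shift cm [ 8.87  0.29 -3.5 ] turn rad [-3.400e-03  3.442e-01  1.000e-04] q [-25.2  23.2 100.1   0.   56.7 104.8] p [ 0.5272 -0.1747  0.2198] t 15.05
```

>>> apply_moves(plan=[{"wx":0,"wy":0.1,"wz":0,"tx":0,"ty":0,"tz":-1,"hand":3.2},{"wx":0,"wy":0.2,"wz":0,"tx":0,"ty":0,"tz":-2,"hand":3.2},{"wx":0,"wy":0.3,"wz":0,"tx":1,"ty":0,"tz":-3,"hand":3.2},{"wx":-0.003,"wy":0.344,"wz":0,"tx":3,"ty":0.3,"tz":-3.5,"hand":3.2},{"wx":-0.003,"wy":0.344,"wz":0,"tx":5,"ty":0.3,"tz":-3.5,"hand":3.2},{"wx":-0.003,"wy":0.344,"wz":0,"tx":7,"ty":0.3,"tz":-3.5,"hand":3.2},{"wx":-0.003,"wy":0.344,"wz":0,"tx":8.3,"ty":0.3,"tz":-3.5,"hand":3.2},{"wx":-0.003,"wy":0.344,"wz":0,"tx":8.9,"ty":0.3,"tz":-3.5,"hand":3.2},{"wx":-0.003,"wy":0.344,"wz":0,"tx":8.9,"ty":0.3,"tz":-3.5,"hand":3.2},{"wx":-0.003,"wy":0.344,"wz":0,"tx":8.9,"ty":0.3,"tz":-3.5,"hand":3.2},{"wx":-0.003,"wy":0.344,"wz":0,"tx":8.9,"ty":0.3,"tz":-3.5,"hand":3.2}])

```text
time_s: 16.42
ee_pos: [0.5526, -0.1999, 0.1312]
tool_rot: [-179.9, 70.2, -39.8]
ft_force: [0.5, 0.3, -1.7]
opening: 0.0354
```

```bash
python3 - <<'E'
from tg import *
from h import *
from rig import read_camera
c=read_camera("wrist"); pickle.dump(c,open("w10.pkl","wb")); cv2.imwrite("pics/w10.png",c["img"][:,:,::-1])
d=read_camera("side"); cv2.imwrite("pics/s10.png",cv2.resize(d["img"][60:190,220:350,::-1],None,fx=4.5,fy=4.5,interpolation=cv2.INTER_CUBIC))
d=read_camera("scene"); cv2.imwrite("pics/sc10.png",cv2.resize(d["img"][120:260,110:240,::-1],None,fx=4.2,fy=4.2,interpolation=cv2.INTER_CUBIC))
go(*target(-.04))
E
```

```text
shift cm [-0.03 -0.02  0.04] turn rad [-0.0007 -0.0002 -0.    ] q [-24.   27.9 112.6 -14.8  21.1 118.8] p [ 0.5525 -0.1999  0.131 ] t 16.575
```

View pics/w10.png

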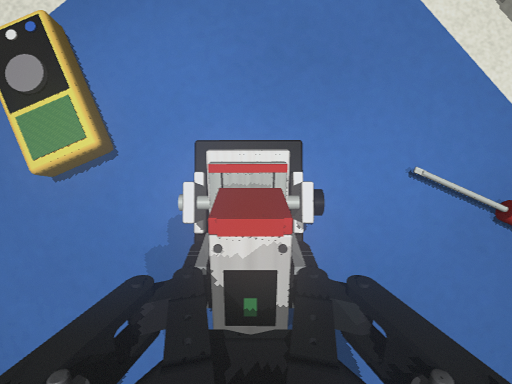

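View pics/s10.png

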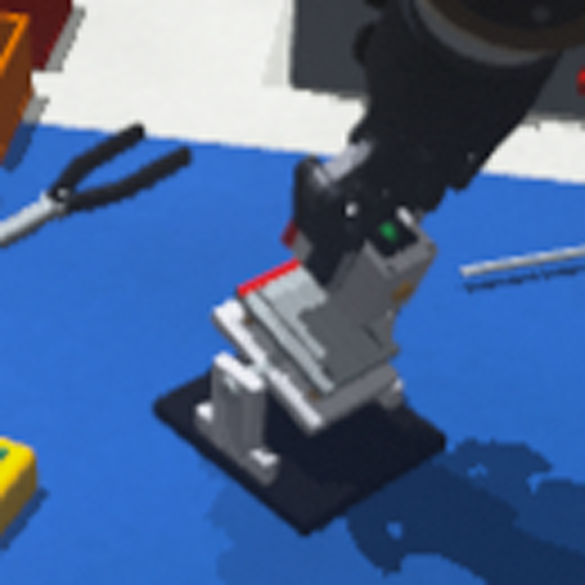

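View pics/sc10.png

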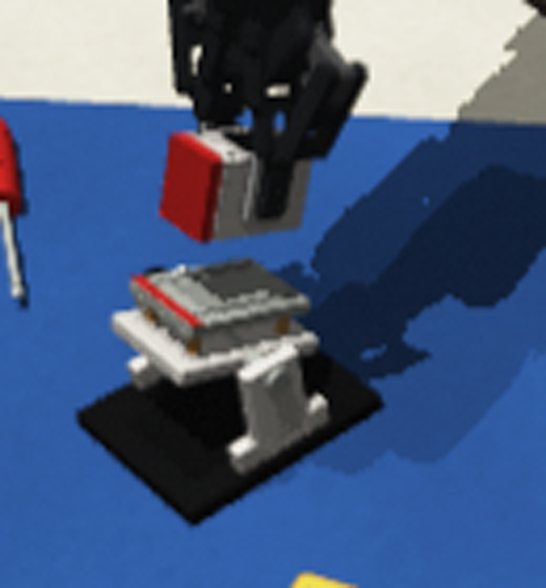

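>>> apply_moves(plan=[{"wx":0,"wy":0,"wz":0,"tx":0.8,"ty":0,"tz":0,"hand":3.2},{"wx":0,"wy":0,"wz":0,"tx":1.6,"ty":0,"tz":0,"hand":3.2},{"wx":0,"wy":0,"wz":0,"tx":2.3,"ty":0,"tz":0,"hand":3.2},{"wx":0,"wy":0,"wz":0,"tx":2.8,"ty":0,"tz":0,"hand":3.2},{"wx":0,"wy":0,"wz":0,"tx":3.2,"ty":0,"tz":0,"hand":3.2},{"wx":0,"wy":0,"wz":0,"tx":3.3,"ty":0,"tz":0,"hand":3.2},{"wx":0,"wy":0,"wz":0,"tx":3.3,"ty":0,"tz":0,"hand":3.2},{"wx":0,"wy":0,"wz":0,"tx":3.3,"ty":0,"tz":0,"hand":3.2}])

```text
time_s: 17.58
ee_pos: [0.5611, -0.207, 0.0999]
tool_rot: [-180.0, 70.2, -39.8]
ft_force: [0.1, -0.4, -0.9]
opening: 0.0358
```

```bash
python3 - <<'E'
from tg import *
from h import *
from rig import read_camera
F=[]
for i in range(4):
    c=read_camera("wrist"); F.append(get_obs()["ft_force"])
print(np.mean(F,0))
pickle.dump(c,open("w11.pkl","wb")); cv2.imwrite("pics/w11.png",cv2.resize(c["img"][130:245,185:320,::-1],None,fx=5,fy=5,interpolation=cv2.INTER_CUBIC))
d=read_camera("side"); cv2.imwrite("pics/s11.png",cv2.resize(d["img"][90:170,245:345,::-1],None,fx=7,fy=7,interpolation=cv2.INTER_CUBIC))
d=read_camera("scene"); cv2.imwrite("pics/sc11.png",cv2.resize(d["img"][150:235,130:210,::-1],None,fx=7,fy=7,interpolation=cv2.INTER_CUBIC))
go(*target(.006))
E
```

```text
[ 0.2492019  -0.19629261 -1.94386183]
shift cm [ 1.25 -0.02  0.03] turn rad [-0.0006  0.0001 -0.0001] q [-24.4  31.4 112.5 -17.3  17.7 121.1] p [ 0.561  -0.2071  0.0997] t 17.875
```

View pics/w11.png

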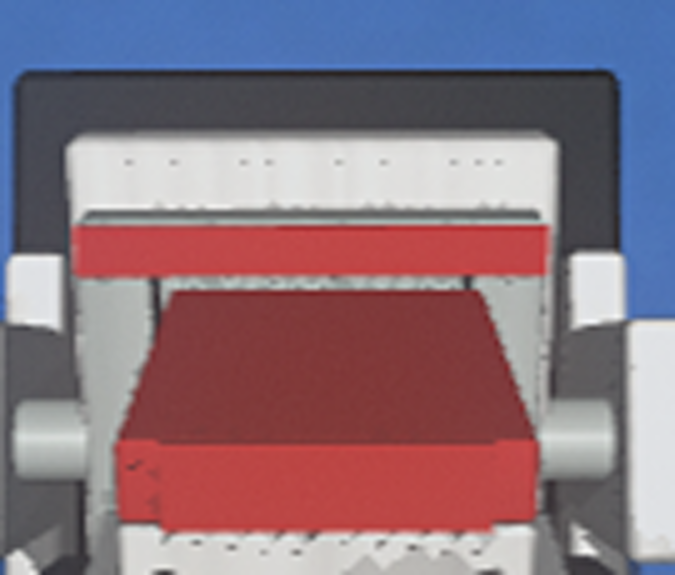

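View pics/s11.png

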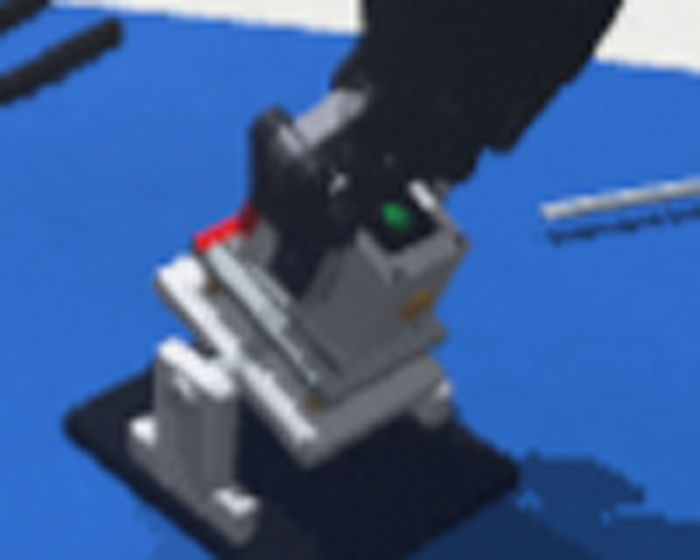

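View pics/sc11.png

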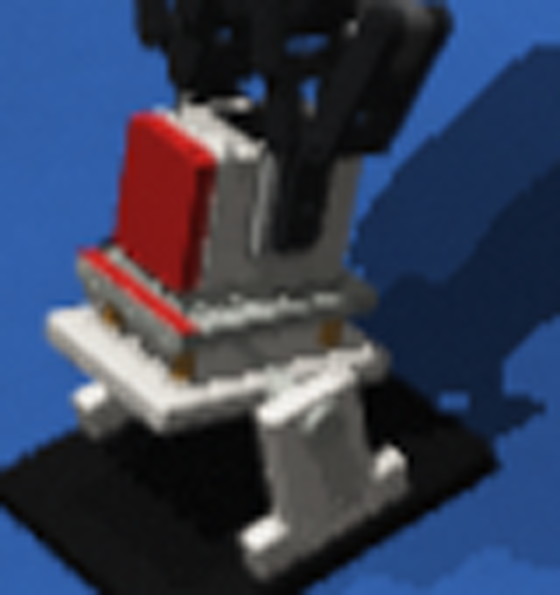

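```bash
cat > chk.py <<'E'
from h import *; from m import *
def chk(fn,o,k,a,b,W,lab,p,R):
    c=pickle.load(open(fn,"rb"))
    q=[]
    Rc=np.array(c["R"]);t=np.array(c["t"])
    A,B=up(o,k,a),up(o,k,b); Z=c["fx"]*W/np.hypot(A[0]-B[0],A[1]-B[1])
    for P in (A,B):
        X=Rc.T@(np.array([(P[0]-c["cx"])/c["fx"]*Z,(P[1]-c["cy"])/c["fy"]*Z,Z])-t); q.append(R.T@(X-p)*1e3)
    print(lab,"tool coords mm",np.round(q,1).tolist())
E
python3 - <<'E'
from chk import *
o=get_obs();p=o["ee_pos"];R=Rcur(o)
chk("w11.pkl",(185,130),5,(73,227),(549,227),.056,"plate front",p,R)
chk("w11.pkl",(185,130),5,(173,291),(481,291),.036,"mod front bottom",p,R)
chk("w11.pkl",(185,130),5,(116,442),(538,442),.036,"mod front top",p,R)
p=np.array([.5759,.2034,.0432]);R=Rtool(163.8)
chk("w7.pkl",(195,165),6,(44,105),(635,105),.056,"zero plate front",p,R)
chk("w7.pkl",(195,165),6,(145,138),(522,138),.036,"mod front bottom",p,R)
E
```

```text
plate front tool coords mm [[13.3, -28.4, -37.9], [13.3, 27.6, -37.9]]
mod front bottom tool coords mm [[10.0, -16.5, -31.0], [10.0, 19.5, -31.1]]
mod front top tool coords mm [[-35.4, -16.5, -31.3], [-35.4, 19.5, -31.3]]
zero plate front tool coords mm [[7.3, -28.2, -37.7], [7.4, 27.8, -37.7]]
mod front bottom tool coords mm [[7.5, -18.7, -34.4], [7.6, 17.3, -34.4]]
```

```bash
cat >> sl.py <<'E'
print("----")
def fitz(views,z):
    def f(v):
        W=world(np.r_[v[:2],z,v[2:]]); return np.concatenate([w*(proj(c,X)-np.array(p)) for c,ps,w in views for X,p in zip(W,ps)])
    r=least_squares(f,[.563,-.207,-40,20,0]); print(z,r.x.round(4),"rms",np.sqrt(np.mean(r.fun**2)).round(2))
for z in (.0862,.0875,.0888):
    for v in ([(c8,p8,1)],[(c9,p9,1)],[(c8,p8,1),(c9,p9,1)],[(s,sc,1),(d,sd,1)]): fitz(v,z)
E
python3 sl.py | sed -n '/----/,$p'
python3 - <<'E'
import cv2,numpy as np
# larger crops for edges in side
im=cv2.imread("pics/s11.png"); cv2.imwrite("pics/s11b.png",cv2.resize(im[180:430,140:470],None,fx=2.2,fy=2.2,interpolation=cv2.INTER_CUBIC))
im=cv2.imread("pics/sc11.png"); cv2.imwrite("pics/sc11b.png",cv2.resize(im[180:430,60:410],None,fx=2.2,fy=2.2,interpolation=cv2.INTER_CUBIC))
E
```

```text
----
0.0862 [  0.5647  -0.21   -39.7275  19.4298  -0.6037] rms 0.14
0.0862 [  0.5648  -0.2098 -39.799   19.9609  -0.1509] rms 0.26
0.0862 [  0.5648  -0.2099 -39.7624  19.7986  -0.3164] rms 0.24
0.0862 [  0.5639  -0.2075 -38.9381  20.5555  -0.8237] rms 0.68
0.0875 [  0.5646  -0.2099 -39.7163  20.3021  -0.643 ] rms 0.26
0.0875 [  0.5649  -0.2098 -39.7976  20.4894  -0.1486] rms 0.35
0.0875 [  0.5647  -0.2098 -39.7586  20.3991  -0.3202] rms 0.33
0.0875 [  0.5644  -0.2069 -38.9651  20.4598  -0.8113] rms 0.77
0.0888 [  0.5644  -0.2097 -39.7048  21.1447  -0.6827] rms 0.38
0.0888 [  0.565   -0.2098 -39.7962  21.0089  -0.1465] rms 0.44
0.0888 [  0.5647  -0.2098 -39.7548  20.9904  -0.3242] rms 0.46
0.0888 [  0.5649  -0.2062 -38.9922  20.3638  -0.7993] rms 0.91
```

View pics/sc11b.png

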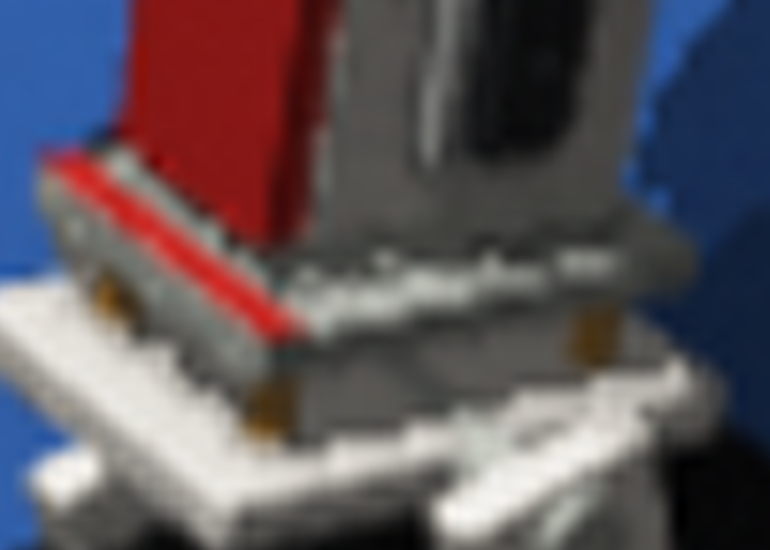

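View pics/s11b.png

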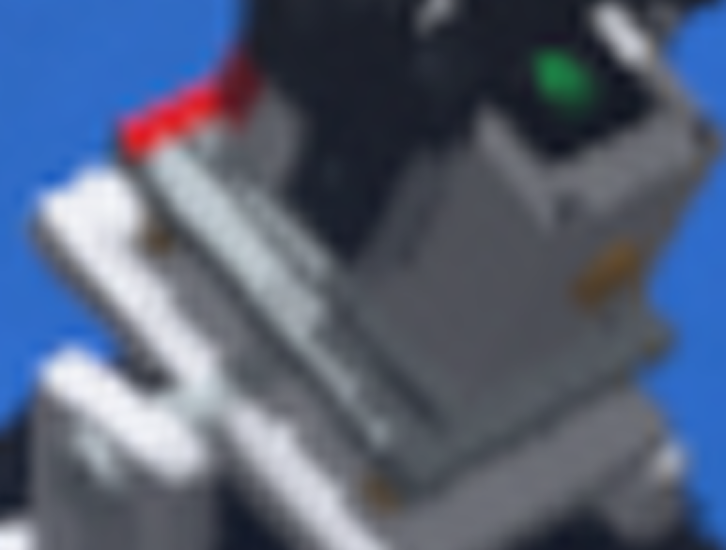

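>>> apply_moves(plan=[{"wx":0,"wy":0.009,"wz":0,"tx":0.1,"ty":-0.2,"tz":-0.1,"hand":3.2},{"wx":0,"wy":0.009,"wz":0,"tx":0.2,"ty":-0.2,"tz":-0.1,"hand":3.2},{"wx":0,"wy":0.009,"wz":0,"tx":0.4,"ty":-0.2,"tz":-0.1,"hand":3.2},{"wx":0,"wy":0.009,"wz":0,"tx":0.6,"ty":-0.2,"tz":-0.1,"hand":3.2},{"wx":0,"wy":0.009,"wz":0,"tx":0.7,"ty":-0.2,"tz":-0.1,"hand":3.2},{"wx":0,"wy":0.009,"wz":0,"tx":0.7,"ty":-0.2,"tz":-0.1,"hand":3.2},{"wx":0,"wy":0.009,"wz":0,"tx":0.7,"ty":-0.2,"tz":-0.1,"hand":3.2}])

```text
time_s: 18.85
ee_pos: [0.5648, -0.2076, 0.0934]
tool_rot: [-180.0, 69.7, -39.8]
ft_force: [0.1, 1.5, -0.9]
opening: 0.0353
```

```bash
cat > look.py <<'E'
import sys
from tg import *
from h import *
from rig import read_camera
k=sys.argv[1]
F=[]
for i in range(6):
    c=read_camera("wrist"); F.append(get_obs()["ft_force"])
R=Rcur(); print("F",np.mean(F,0).round(2),"F tool",(R.T@np.mean(F,0)).round(2))
pickle.dump(c,open(f"w{k}.pkl","wb")); cv2.imwrite(f"pics/w{k}.png",cv2.resize(c["img"][130:245,185:320,::-1],None,fx=5,fy=5,interpolation=cv2.INTER_CUBIC))
go(*target(.006,C=(.5647,-.2098,.087),pitch=20.3))
E
python3 look.py 12
```

```text
F [-0.42  1.52 -0.54] F tool [ 0.06 -0.9   1.41]
shift cm [0.47 0.18 0.1 ] turn rad [-0.0006 -0.0001 -0.0001] q [-24.2  32.2 112.5 -19.2  16.5 123.2] p [ 0.5649 -0.2076  0.0934] t 19.15
```

View pics/w12.png

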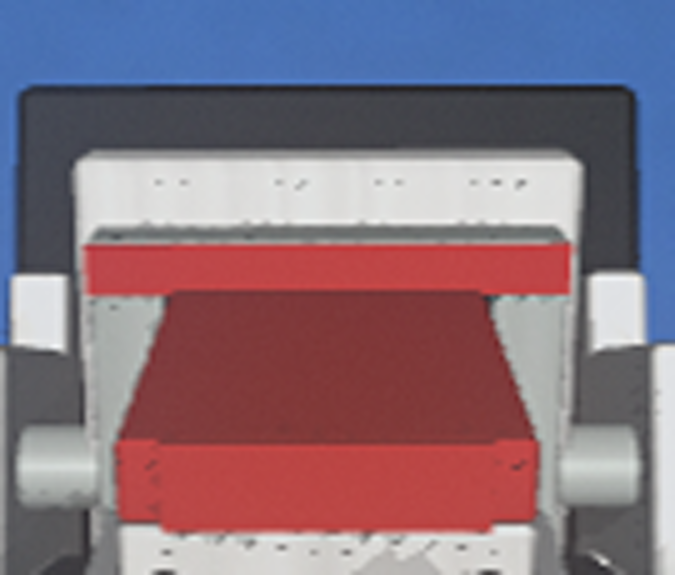

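>>> apply_moves(plan=[{"wx":0,"wy":0,"wz":0,"tx":0.1,"ty":0,"tz":0,"hand":3.2},{"wx":0,"wy":0,"wz":0,"tx":0.2,"ty":0,"tz":0,"hand":3.2},{"wx":0,"wy":0,"wz":0,"tx":0.3,"ty":0,"tz":0,"hand":3.2},{"wx":0,"wy":0,"wz":0,"tx":0.4,"ty":0,"tz":0,"hand":3.2},{"wx":0,"wy":0,"wz":0,"tx":0.4,"ty":0,"tz":0,"hand":3.2},{"wx":0,"wy":0,"wz":0,"tx":0.4,"ty":0,"tz":0,"hand":3.2},{"wx":0,"wy":0,"wz":0,"tx":0.4,"ty":0,"tz":0,"hand":3.2}])

```text
time_s: 20.02
ee_pos: [0.5658, -0.2085, 0.0897]
tool_rot: [-180.0, 69.7, -39.8]
ft_force: [-1.7, 3.5, 1.7]
opening: 0.0356
```

```bash
python3 look.py 13; python3 - <<'E'
from h import *
from rig import read_camera
d=read_camera("side"); cv2.imwrite("pics/s13.png",cv2.resize(d["img"][110:160,265:330,::-1],None,fx=11,fy=11,interpolation=cv2.INTER_CUBIC))
d=read_camera("scene"); cv2.imwrite("pics/sc13.png",cv2.resize(d["img"][160:215,135:195,::-1],None,fx=10,fy=10,interpolation=cv2.INTER_CUBIC))
E
```

```text
F [-2.39  3.16  1.67] F tool [-2.9  -0.89  3.04]
shift cm [0.06 0.18 0.1 ] turn rad [-0.0006  0.0001 -0.0002] q [-24.2  32.7 112.5 -19.6  16.2 123.5] p [ 0.5659 -0.2085  0.0896] t 20.325
```

View pics/w13.png

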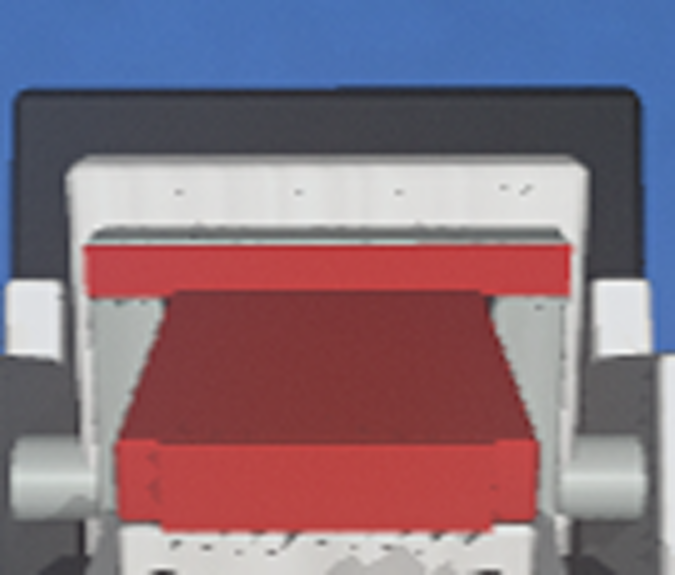

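View pics/s13.png

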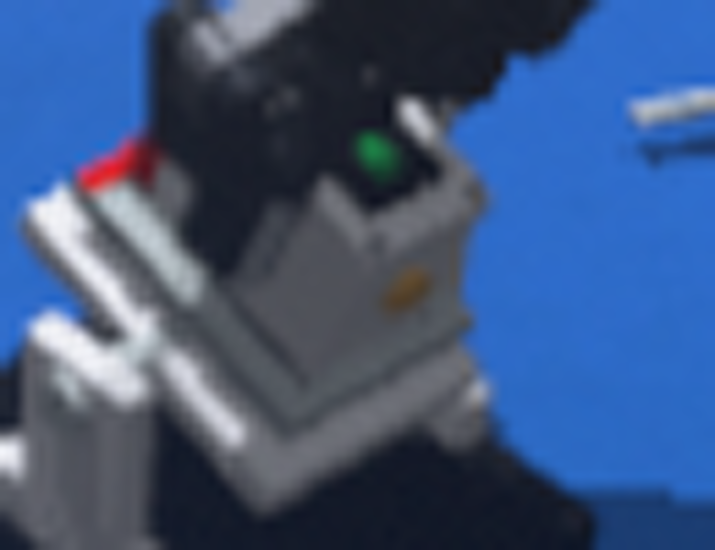

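View pics/sc13.png

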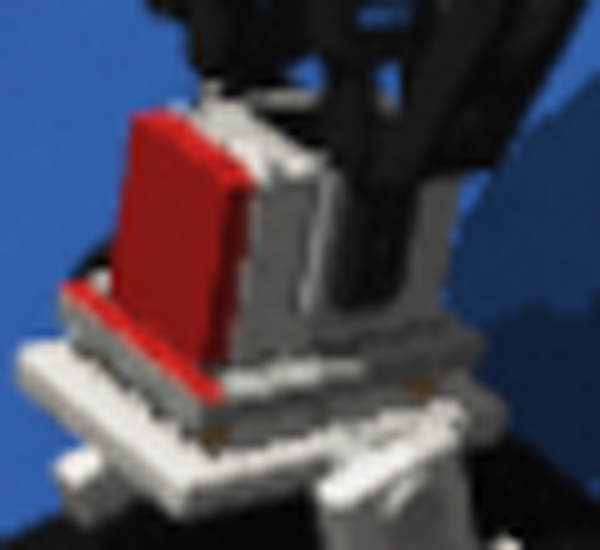

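```bash
python3 - <<'E'
from chk import *
from rig import read_camera
o=get_obs();p=o["ee_pos"];R=Rcur(o)
chk("w13.pkl",(185,130),5,(85,245),(571,245),.056,"plate front",p,R)
chk("w13.pkl",(185,130),5,(166,291),(487,291),.036,"mod front bottom w13",p,R)
chk("w11.pkl",(185,130),5,(173,291),(481,291),.036,"mod front bottom w11(free; now same pixels?)",p,R)
T=[];F=[]
for i in range(8):
    read_camera("side"); o=get_obs(); T.append(R.T@o["torque"]); F.append(R.T@o["ft_force"])
print("torque tool",np.mean(T,0).round(3),np.std(T,0).round(3),"F",np.mean(F,0).round(2),np.std(F,0).round(2),"t",o["time_s"])
E
```

```text
plate front tool coords mm [[9.5, -26.4, -36.7], [9.6, 29.6, -36.7]]
mod front bottom w13 tool coords mm [[3.9, -16.5, -32.9], [3.9, 19.5, -32.9]]
mod front bottom w11(free; now same pixels?) tool coords mm [[-0.8, -14.5, -30.1], [-0.8, 21.5, -30.1]]
torque tool [ 0.012 -0.908 -0.214] [0.031 0.038 0.027] F [-3.13 -1.09  3.41] [0.57 0.57 0.44] t 20.825
```

```bash
python3 - <<'E'
import pickle,cv2,numpy as np
o=[]
for k in ("w7","w11","w13"):
    im=pickle.load(open(k+".pkl","rb"))["img"][170:235,195:305,::-1]
    o.append(cv2.resize(im,None,fx=7,fy=3.0,interpolation=cv2.INTER_CUBIC))
cv2.imwrite("pics/cmp.png",np.vstack(o))
E
```

```text
(no output)
```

View pics/cmp.png

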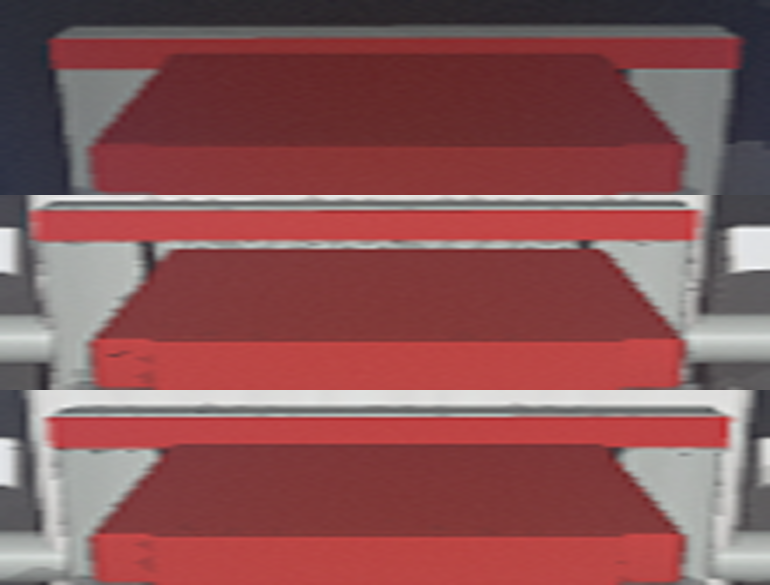

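```bash
python3 - <<'E'
from h import *
from m import *
from rig import read_camera
c=read_camera("scene"); im=c["img"][:,:,::-1]; cv2.imwrite("pics/final.png",im)
a=cv2.imread("pics/scene0.png"); df=cv2.absdiff(a,np.ascontiguousarray(im)).max(2)
print("diff blue/yellow tops",df[168:196,264:290].mean(),df[195:228,254:278].mean())
o=get_obs(); print(o["ee_pos"],o["opening"],o["ft_force"],o["joint_velocities"].round(2),o["time_s"])
E
```

```text
diff blue/yellow tops 8.784340659340659 15.383838383838384
[ 0.56589426 -0.20848398  0.08962432] 0.03521659615206775 [-1.63547483  3.04740162  2.06636097] [-0.04  0.05 -0.02 -0.02 -0.08  0.01] 20.875
```

View pics/final.png

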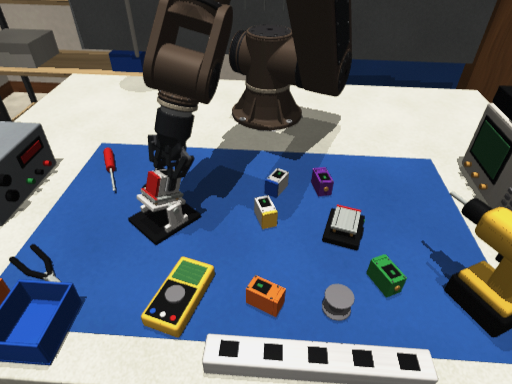

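The final picture shows the blue module still at (277,181) and yellow at (265,211), and the red module is seated on the slope. The arm is at rest, so I'm handing in.

```bash
python3 -c "
from rig import finish_job
print(finish_job())"
```

```text
the job is handed in; nothing more can be done
None
```

I pressed the red-ended module on the zeroing block. I then lifted it, turned it by about 205°, tilted it to the slope and pressed it on the sloped plate. I handed in at about 21 s with it still gripped and pressed; no verdict is given.

- **Zeroing press:** Force put the plate about 6.7 mm in and tool height about 6.6 mm, held for over a second. The module was flat within about 0.2°. It sat 2.7 mm towards the stripe and 0.6 mm to the side.
- **Slope press:** Force put the plate about 6.5 mm in; position gave about 5.4 mm, and both are inside the 3.5 to 9.5 mm band. The last wrist view showed the module centred within about 1 mm, with its red end at the stripe.
- **At the end:** The arm was at rest and the grip was holding at a 35 mm opening. The spares looked unmoved in the scene picture, and nothing was touching the zeroing plate.

**Where the checks disagreed:**
- **Slope angle:** My measurements spread from 18.5° to 21°. I pressed at 20.3°, and the last view suggests the module may be tilted about 0.8° too steep, inside the 3° limit.
- **Sideways force:** About 3 N of sideways force was present in both presses. I left it.
- **Refused move:** My first move call was refused because its rows lacked some numbers. The arm did not move.

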